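# Load the tap-repair tray and hold it level over the toolbox

### The arm

A 6-joint arm with a two-finger parallel gripper is mounted at the origin on the work surface. World frame = base frame: x ahead of the robot, y to its left, z up, the work surface at z = 0. Lengths are in mm, angles in rad, forces in N, time in s.
With the tool pointing down it reaches from about 350 to 975 mm from the base axis. Payload 17.4 kg.
Tool frame: the origin (TCP) lies where the fingers leave the gripper's body, on its centre line; the fingertips stand 73 mm ahead of it and the grasp point (between the pads) lies 54 mm ahead of it; z points along the fingers, x is the direction in which the jaws open and shut, and the axes are right-handed (so a half turn about z gives the same grasp; the last joint's range is limited). The gripper opens to 85 mm and grips with 20 to 120 N. Pads are 22 mm wide; open, the fingers measure 114 mm over their backs; the gripper's body (76 mm by 85 mm) begins 54 mm behind the grasp point. The pads swing forward as they close: fully open they stand 13 mm farther back than shut.
Start: joints at [1.234, 0.116, 1.442, -0, 1.584, -0.038], TCP at [198.71, 645.095, 303.903] pointing down, gripper open.
Joint ranges: [-2.83, 2.83], [-0.83, 2.19], [0.07, 2.5], [-1.14, 4.28], [0.01, 3], [-2.97, 2.97]. Speed limits (rad/s): [1.89, 1.89, 2.22, 3.14, 3.14, 3.14].

### API

Orientations are given as a unit quaternion [w, x, y, z].
In Python, from cell import ctrl gives the robot as it stands.
- The arm moves only by the tool servo_tool, never from a script. Its argument "increments" is a list of rows, each a list of 3 entries, a list of its own where there are three numbers: the shift along the tool's x, y, z in mm, then the turn, a rotation vector about the tool's x, y, z in degrees, then the opening in per cent of the stroke, from 0 (shut) to 100 (fully open). In form: [[[x, y, z], [wx, wy, wz], jaw], ...]. A call has 1 to 5 rows; each row shifts and turns the commanded pose from where the row before left it, along the tool's axes as they then stand; what a row does not reach is not made up. A row lasts 1/12 s, in which the tool goes at most 41.7 mm and 7.16 degrees, less where a joint would pass 70% of its speed; a pose out of reach is approached as far as the arm can. A call with a gripper value outside its range is refused whole. The fingers move at their own pace and stop on an object; the grip force is fixed at half the most. Time passes only in rows, so rows that do not move let the fingers close. It gives the time, the measured TCP pose, the force and the opening at its end, in the units of the state.
- ctrl.get_obs(): the state, without advancing time (a new reading comes with each control period).
- ctrl.get_image(name): name is "scene" or "top"; returns a dict with "color" (384x512x3 uint8, blue, green, red), "camera_matrix" (3x3 intrinsics, pixels), "dist" ([k1, k2, p1, p2, k3] as OpenCV has them; the pictures are not rectified), "pose" (4x4, takes a point from camera to world coordinates). Camera axes: x right, y down, z forward; pixel columns grow to the right and rows downward; lengths in mm; the calibration is good to about 2 mm. A picture is of the moment at which its call begins. There is no depth.
- ctrl.hand_in(): hands the job in, once; it reports no verdict.
The state is a dict: "clock": time; "joints": joint angles; "qvel": joint speeds; "joint_torque": joint torques, N m; "ee_pos": TCP position; "orientation": TCP orientation; "ft_force": force on the tool from outside, world axes, zero at the start; "ft_torque": the same for the moment, N m; "opening": opening from 0.0 (shut) to 1.0 (fully open).
Only numpy, scipy, OpenCV 4.12 (cv2) and the standard library are available. Lean on these libraries where they do the work, as an engineer would, in place of code of your own. Each camera call takes 0.05 s, during which the arm holds its last target.

### The job

Slip the wide red ring and then the narrow white ring down the steel post of the blue tray, each fully home. Then lift the tray by its black grip and, keeping it level so that the loose steel ball stays around the middle of the yellow dish and never runs out to the rim, turn it about a quarter turn so that it lies lengthwise over the middle of the open toolbox with its post towards the toolbox's far end (the end with the blue plate, away from the robot). Finish while holding it there, still and a few centimetres clear above the box's rim; do not touch the ball, and leave the spray bottle, vase, end cap and brush where they are.

Things in the scene. Friction and masses are not known exactly. Their poses are not given: they have to be found in the camera images.
- tray: Loose blue tray, 0.4 kg, base 230 x 136 x 6 mm, flat on the floor, roughly crosswise to the toolbox. Origin: centre of underside; x lengthwise to the post end, y across, z up. Round yellow dish in the middle (rim 30 mm high); fixed grey parts box (32 mm high) at the -x end. Bail handle across it at x = 0: uprights at y = +-62 mm, top at 131 mm. Balances under the grip.
- tray_grip (a point): Centre of the black rubber grip on top of the tray's bail handle, 118 mm above the tray's underside, over the dish centre. The grip is 20 mm thick (tray x), 80 mm long (tray y), 26 mm high. Axes as the tray's.
- post_seat (a point): Seat of the first ring, on the axis of the tray's upright steel post: 88 mm from the tray origin along +x, 24 mm above the underside, at the top of a blue shoulder (28 mm diameter, 18 mm high, on the base plate). The post is 12 mm in diameter and rises 50 mm above this point, chamfered at the top. The white ring's underside seats 18 mm above this point. Axes as the tray's.
- dish_centre (a point): Lowest point of the yellow dish, 8 mm above the tray's underside. The dish slopes up from here on all sides at 0.22 rad (a shallow cone) to a rim wall at radius 52 mm.
- ball_center (a point): Centre of the loose steel ball, 28 mm in diameter, 80 g, resting at the bottom of the dish.
- red_ring: Loose red plastic ring lying flat: 46 mm outside diameter, 18 mm hole, 18 mm high, 30 g. Origin: centre of the underside, z along its axis.
- white_ring: Loose white PVC ring lying flat: 36 mm outside diameter, 18 mm hole, 18 mm high, 20 g. Origin: centre of the underside, z along its axis.
- toolbox: Fixed grey open toolbox, 360 (its x) x 190 (y) x 120 mm high, walls 5 mm. Origin: centre of underside. +x points along its length to the far end, away from the robot, which has a blue plate outside. Its lid, hinged on the -y rim, is propped open, leaning 0.45 rad outward beyond upright, and reaches 290 mm above the floor.
- toolbox_mouth (a point): Centre of the toolbox's open top at rim height, 120 mm above the floor. Axes as the toolbox's.
- spray_bottle: Bystander: blue plastic spray bottle with white head, body 72 mm wide, head 75 mm long overhanging to its -x, 207 mm high. Origin: centre of the underside.
- vase: Bystander: small green glass vase, 68 mm wide, 110 mm high. Origin: centre of the underside.
- end_cap: Bystander: white PVC end cap standing open side up, 58 mm in diameter, 45 mm high. Origin: centre of the underside.
- brush: Bystander: wooden brush block, 130 x 50 x 40 mm, long along its x. Origin: centre of the underside.
- ball: The loose steel ball itself (it turns as it rolls; use ball_center for its place).
Things that resemble listed ones, but are neither listed nor needed, are in the scene too. What is shaped like the red_ring but green or purple is not meant. Of the things shaped like the white_ring, the white one is meant.

How it is judged (in metres and radians):
On the way, in this order (a step that is already met when the one before it is completed fails the run):
1. the red ring is fully home on the post's shoulder, the white ring not yet on (horizontal distance between red_ring and post_seat below 0.007 m and z of red_ring in the frame of post_seat between -0.003 and 0.003 m and horizontal distance between white_ring and post_seat above 0.03 m), for 0.2 s.
2. the white ring is fully home on the red ring, the tray still standing on the floor (horizontal distance between each of red_ring, white_ring and post_seat below 0.007 m and z of red_ring in the frame of post_seat between -0.003 and 0.003 m and z of white_ring in the frame of post_seat between 0.015 and 0.021 m and height (world z) of tray below 0.01 m), for 0.2 s.
3. the tray is lifted clear of the floor with both rings on (horizontal distance between each of red_ring, white_ring and post_seat below 0.007 m and z of red_ring in the frame of post_seat between -0.003 and 0.003 m and z of white_ring in the frame of post_seat between 0.015 and 0.021 m and height (world z) of tray above 0.04 m), for 0.2 s.
At the end, for the whole second after the job is handed in: Gripper holds the tray still, within 0.10 rad of level, underside 10-100 mm above the box rim, centred on the box within 40 mm along and 30 mm across, length within 0.14 rad of the box's, post to the far end; red then white ring home within 3 mm; ball within 14 mm of dish centre (horizontal distance between each of red_ring, white_ring and post_seat below 0.007 m and z of red_ring in the frame of post_seat between -0.003 and 0.003 m and z of white_ring in the frame of post_seat between 0.015 and 0.021 m and x of tray in the frame of toolbox between -0.04 and 0.04 m and y of tray in the frame of toolbox between -0.03 and 0.03 m and z of tray in the frame of toolbox_mouth between 0.01 and 0.1 m and angle between the x axis of tray and the x axis of toolbox, either way round below 0.14 rad and x of post_seat in the frame of toolbox above 0.04 m and angle between tray's own z axis and vertical below 0.1 rad and horizontal distance between ball_center and dish_centre below 0.014 m and linear speed of tray below 0.02 m/s and angular speed of tray below 0.1 rad/s and contact force between the fingers and tray above 1 N and contact force between tray and toolbox below 0.1 N); the arm keeps its last pose, push and grip.
It fails at once if the ball rolls out towards the rim (more than 32 mm from the dish centre) (horizontal distance between ball_center and dish_centre above 0.032 m).
It fails at once if the tray is tipped more than 0.2 rad from level (angle between tray's own z axis and vertical above 0.2 rad).
It fails at once if the gripper touches the ball (contact force between the fingers and ball above 0.3 N).
It fails at once if a bystander is moved more than 30 mm (distance of any of spray_bottle, vase, end_cap, brush from where it was at the start of the episode above 0.03 m).
It also fails if it takes over 72 s, if anything falls off the work surface, if the arm or the gripper's body presses on something with over 40 N, if the wrist force passes 120 N, or if a joint passes its speed limit or range.

## Working session

There is one attempt and no reset: what is moved stays moved. The work goes in short steps, Python scripts to look and compute and a tool call to move; the robot and the scene stay as the last step left them, time stands still between calls to the robot, and variables do not carry over. Pictures are saved under pics/ and viewed, and the job is handed in when it is done.

Besides the shell and the picture viewer there is one more tool, called after "Call:" in YAML: its name, and indented under it one key for each argument. servo_tool: Moves the arm, as the interface text tells. Its arguments: {"type":"object","properties":{"increments":{"type":"array","items":{"type":"array"}}},"required":["increments"]}

```bash
mkdir -p pics; ls; python3 - <<'E'
from cell import ctrl
import cv2,numpy as np
print(ctrl.get_obs())
for n in("scene","top"):
    d=ctrl.get_image(n); cv2.imwrite(f"pics/{n}0.png",d["color"])
    np.savez(f"pics/{n}0.npz",**d)
    print(n,d["camera_matrix"],d["dist"],d["pose"])
E
```

```text
pics
{'clock': 0.0, 'joints': array([ 1.23420594e+00,  1.16468225e-01,  1.44227347e+00,  3.39592220e-05,
        1.58400320e+00, -3.78165472e-02]), 'qvel': array([ 0.00096837,  0.00093796, -0.00094898,  0.00021218,  0.00032108,
       -0.00091179]), 'joint_torque': array([-3.19868759e-04, -7.32006025e+01, -6.32487988e+01, -2.40629106e-04,
        6.68804540e-03,  2.38029526e-05]), 'ee_pos': array([198.66033393, 644.9863969 , 303.16900536]), 'orientation': array([ 3.10414534e-04,  8.04471177e-01,  5.93991409e-01, -4.85642665e-04]), 'ft_force': array([-0.34556635,  0.17367744, -0.41230979]), 'ft_torque': array([ 0.03823525,  0.00440376, -0.02850551]), 'opening': 1.0031857641732334}
scene [[355.90593272   0.         253.92911081]
 [  0.         355.90593272 193.15068396]
 [  0.           0.           1.        ]] [-0.00959589  0.          0.          0.          0.        ] [[ 7.68373864e-01  5.38811518e-01 -3.45374802e-01  9.09136262e+02]
 [ 6.39845859e-01 -6.58621469e-01  3.95998784e-01 -2.98834014e+02]
 [-1.41025532e-02 -5.25261753e-01 -8.50823841e-01  9.41652683e+02]
 [ 0.00000000e+00  0.00000000e+00  0.00000000e+00  1.00000000e+00]]
top [[378.92887681   0.         255.77919529]
 [  0.         378.92887681 191.31837289]
 [  0.           0.           1.        ]] [-0.09702206  0.          0.          0.          0.        ] [[ 1.20846518e-01 -9.67708239e-01  2.21216822e-01  3.28182811e+02]
 [-9.92667068e-01 -1.17163751e-01  2.97447161e-02  7.80616157e+01]
 [-2.86561425e-03 -2.23189200e-01 -9.74770932e-01  1.19816332e+03]
 [ 0.00000000e+00  0.00000000e+00  0.00000000e+00  1.00000000e+00]]
```

View pics/scene0.png

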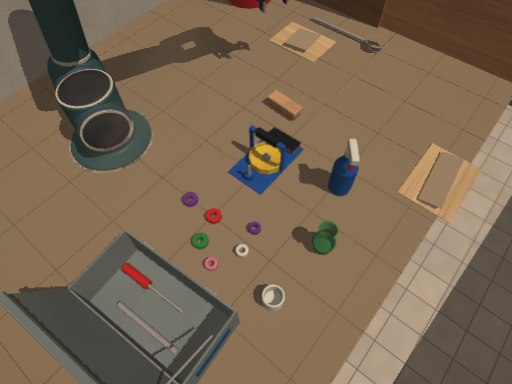

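View pics/top0.png

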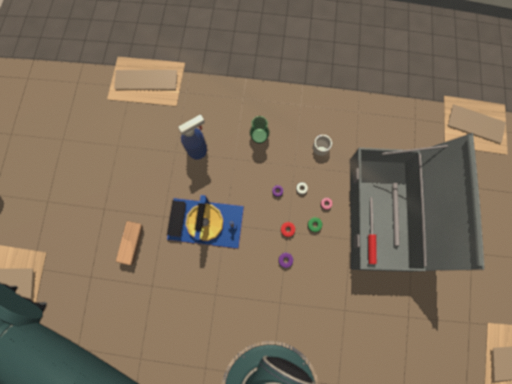

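```bash
cat > h.py <<'E'
import cv2,numpy as np
def load(f):
    d=np.load(f); return {k:d[k] for k in d}
def ray(d,uv):
    uv=np.asarray(uv,float).reshape(-1,1,2)
    n=cv2.undistortPoints(uv,d["camera_matrix"],d["dist"]).reshape(-1,2)
    R=d["pose"][:3,:3]; return d["pose"][:3,3],np.c_[n,np.ones(len(n))]@R.T
def plane(d,uv,z):
    o,r=ray(d,uv); return o+r*((z-o[2])/r[:,2])[:,None]
def proj(d,P):
    T=np.linalg.inv(d["pose"]); 
    return cv2.projectPoints(np.asarray(P,float).reshape(-1,1,3),cv2.Rodrigues(T[:3,:3])[0],T[:3,3],d["camera_matrix"],d["dist"])[0].reshape(-1,2)
def snap(tag):
    from cell import ctrl
    out={}
    for n in("scene","top"):
        d=ctrl.get_image(n); np.savez(f"pics/{n}{tag}.npz",**d); out[n]=d
    return out
def crop(d,c,w,f,name):
    x,y=int(c[0]),int(c[1]); x0=max(x-w[0],0);y0=max(y-w[1],0)
    I=d["color"][y0:y+w[1],x0:x+w[0]]; cv2.imwrite(f"pics/{name}.png",cv2.resize(I,None,fx=f,fy=f,interpolation=cv2.INTER_CUBIC)); print(name,"x0,y0",x0,y0)
def blobs(d,lo,hi,amin=10):
    h=cv2.cvtColor(d["color"],cv2.COLOR_BGR2HSV); m=cv2.inRange(h,np.array(lo),np.array(hi))
    n,l,s,c=cv2.connectedComponentsWithStats(m)
    return m,[(i,s[i],c[i]) for i in range(1,n) if s[i,4]>=amin],l
E
python3 - <<'E'
from h import *
t=load("pics/top0.npz");s=load("pics/scene0.npz")
crop(t,(210,220),(60,45),6,"t_tray");crop(s,(265,155),(60,45),6,"s_tray")
crop(t,(300,210),(50,40),7,"t_rings");crop(s,(225,230),(60,50),6,"s_rings")
for n,d in(("top",t),("scene",s)):
  for nm,lo,hi in(("red",(0,150,90),(6,255,255)),("red2",(174,150,90),(180,255,255)),("blue",(105,120,50),(125,255,255)),("yel",(18,120,100),(32,255,255)),("white",(0,0,170),(180,60,255))):
    for i,st,c in blobs(d,lo,hi,25)[1]: print(n,nm,st,c.round(1))
E
```

```text
t_tray x0,y0 150 175
s_tray x0,y0 205 110
t_rings x0,y0 250 170
s_rings x0,y0 165 180
top red [281 222  14  15 149] [287.6 229.2]
top red [368 235   8  29 201] [372.  248.9]
top blue [ 168  196   75   52 1212] [216.2 225.1]
top yel [201 205  21  35 502] [211.4 223.1]
top yel [187 207  11  29 205] [192.  220.4]
top white [178 114  26  18 186] [190.5 122.6]
top white [315 134  18  17  87] [322.9 142.7]
top white [297 182  11  11  81] [301.9 187. ]
scene red [242   0  17   9 131] [249.8   3.7]
scene red [206 208  16  16 192] [213.4 215.3]
scene red [121 263  31  26 313] [135.8 275.1]
scene blue [250 126   7  21  71] [251.7 134. ]
scene blue [ 229  141   74   53 1010] [261.7 170.3]
scene blue [329 156  29  40 720] [341.5 176.9]
scene blue [196 329  34  47 134] [212.6 352.4]
scene yel [249 141  32  33 720] [265.  157.7]
scene white [ 76 101  22   7  31] [ 86.6 105.1]
scene white [350 139   9  22 151] [354.  149.5]
scene white [236 244  13  12  84] [241.9 249.8]
scene white [262 285  23  23 202] [271.2 295.8]
```

```bash
cd pics; python3 -c "
import cv2,numpy as np
a=[cv2.resize(cv2.imread(f),(400,300)) for f in('t_tray.png','s_tray.png','t_rings.png','s_rings.png')]
cv2.imwrite('m0.png',np.vstack([np.hstack(a[:2]),np.hstack(a[2:])]))"
```

```text
(no output)
```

View pics/m0.png

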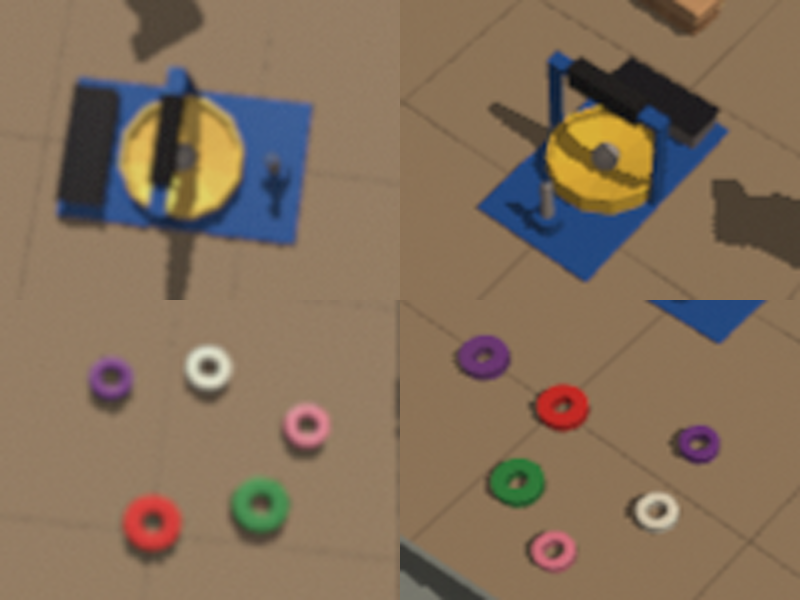

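```bash
python3 - <<'E'
from h import *
t=load("pics/top0.npz");s=load("pics/scene0.npz")
P=lambda d,uv,z:plane(d,uv,z)[:,:2].round(1).tolist()
for nm,a,b in(("red",(287.6,229.2),(213.4,215.3)),("white",(301.9,187),(241.9,249.8))):
    print(nm,P(t,a,11),P(s,b,11))
# tray base corners
for n,d,(x0,y0) in(("t",t,(150,175)),("s",s,(205,110))):
    m,b,l=blobs(d,(100,100,40),(128,255,255),300)
    b=[k for k in b if abs(k[2][0]-(216 if n=="t" else 262))<12][0]
    c=cv2.findContours((l==b[0]).astype(np.uint8),cv2.RETR_EXTERNAL,cv2.CHAIN_APPROX_NONE)[0][0]
    W=plane(d,c.reshape(-1,2).astype(float),6)[:,:2].astype(np.float32)
    r=cv2.minAreaRect(W); print(n,"rect",r)
    h=cv2.approxPolyDP(cv2.convexHull(c),3,True).reshape(-1,2); print(h.tolist(), P(d,h,6))
print("post top",P(t,(231.9,221.5),74),P(s,(248.8,164.9),74))
print("dish yel top",P(t,(205,222),30))
# grip ends
print("grip t", P(t,(150+168/3.333,175+140/3.333),131),"s",P(s,(205+208/3.333,110+88/3.333),131))
E
```

```text
red [[488.3, 0.1]] [[487.7, -1.1]]
white [[629.7, -31.7]] [[624.6, -30.3]]
t rect ((487.79376220703125, 261.7225341796875), (151.0555877685547, 223.40316772460938), 0.13945263624191284)
[[174, 199], [204, 196], [242, 207], [237, 247], [169, 239]] [[541.7, 373.6], [563.3, 278.4], [542.4, 152.0], [414.2, 151.2], [412.3, 368.0]]
s rect ((478.52532958984375, 260.12628173828125), (134.0030059814453, 227.45883178710938), 0.3181717097759247)
[[302, 149], [261, 193], [229, 172], [248, 153], [279, 141]] [[542.7, 371.4], [545.9, 150.9], [416.3, 147.3], [413.8, 244.6], [462.1, 350.4]]
post top [[482.7, 172.1]] [[480.9, 172.1]]
dish yel top [[477.0, 258.8]]
grip t [[476.7, 258.4]] s [[484.4, 255.9]]
```

```bash
python3 - <<'E'
from h import *
t=load("pics/top0.npz");s=load("pics/scene0.npz")
out=[]
for nm,a,b in(("red",(287.6,229.2),(213.4,215.3)),("white",(301.9,187),(241.9,249.8))):
  for n,d,c in(("t",t,a),("s",s,b)):
    x,y=int(c[0])-13,int(c[1])-13
    I=d["color"][y:y+27,x:x+27].astype(np.float32); I=cv2.resize(I,None,fx=4,fy=4,interpolation=cv2.INTER_CUBIC)
    if nm=="red": f=I[...,2]-(I[...,0]+I[...,1])/2; 
    else: f=I[...,0]
    bg=np.median(f); pk=np.percentile(f,97)
    for fr in(.4,.55):
      m=(f>bg+fr*(pk-bg)).astype(np.uint8)
      cs=max(cv2.findContours(m,cv2.RETR_EXTERNAL,cv2.CHAIN_APPROX_NONE)[0],key=cv2.contourArea)
      e=cv2.fitEllipse(cs); M=cv2.moments(cs); 
      px=np.array([M["m10"]/M["m00"],M["m01"]/M["m00"]]); uv=(px+.5)/4-.5+[x,y]
      W=plane(d,cs.reshape(-1,2)/4-.375+[x,y],9)[:,:2]
      print(nm,n,fr,uv.round(2),"ell",np.round(e[1],1),"z9",plane(d,uv,9)[0,:2].round(1),"ext",(W.max(0)-W.min(0)).round(1))
    out.append(np.clip(cv2.resize(I,(200,200)),0,255))
cv2.imwrite("pics/r1.png",np.hstack(out))
E
```

```text
red t 0.4 [287.66 228.72] ell [57.9 58.4] z9 [490.1  -0. ] ext [46.9 46. ]
red t 0.55 [287.65 228.74] ell [55.  55.8] z9 [490.  -0.] ext [44.5 43.7]
red s 0.4 [213.55 215.03] ell [59.  61.7] z9 [486.5   0.5] ext [49.6 46.4]
red s 0.55 [213.48 214.9 ] ell [55.7 60.1] z9 [486.1   0.7] ext [47.3 44.7]
white t 0.4 [301.72 187.25] ell [44.5 45.9] z9 [629.3 -31.4] ext [37.8 37.1]
white t 0.55 [301.7  187.26] ell [42.3 43.7] z9 [629.2 -31.3] ext [36.2 35.4]
white s 0.4 [241.96 249.76] ell [48.7 51. ] z9 [624.  -29.5] ext [37.3 35.9]
white s 0.55 [241.92 249.73] ell [46.6 48.9] z9 [623.9 -29.5] ext [35.8 34.7][ WARN:0@0.084] global loadsave.cpp:1063 imwrite_ Unsupported depth image for selected encoder is fallbacked to CV_8U.
```

View pics/r1.png

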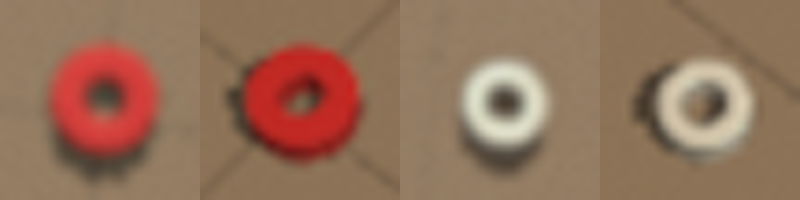

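```bash
cat >> h.py <<'E'
from scipy.spatial.transform import Rotation as Rot
def plan(target,yaw,n,jaw,ramp=3,start=None):
    """rows from current measured pose to target TCP pos, tool down with tool x at yaw (deg)"""
    from cell import ctrl
    o=ctrl.get_obs(); p=o["ee_pos"].copy() if start is None else np.array(start,float); q=o["orientation"]
    R0=Rot.from_quat([q[1],q[2],q[3],q[0]]); y=np.radians(yaw)
    Rt=Rot.from_matrix([[np.cos(y),np.sin(y),0],[np.sin(y),-np.cos(y),0],[0,0,-1]])
    w=np.array([min(1,(i+1)/(ramp+1),(n-i)/(ramp+1)) for i in range(n)]); c=np.cumsum(w)/w.sum()
    rv=(R0.inv()*Rt).as_rotvec(); R=R0; rows=[]
    tgt=np.array(target,float); p0=p.copy(); a=0
    for k in range(n):
        want=p0+(tgt-p0)*c[k]; d=np.round(R.inv().apply(want-p),1)
        dr=np.round(np.degrees(rv*(c[k]-a)),2); a=c[k]
        p=p+R.apply(d); R=R*Rot.from_rotvec(np.radians(dr)); rows.append([d.tolist(),dr.tolist(),jaw])
    for i in range(0,n,5): print(str(rows[i:i+5]).replace(" ",""))
    print("yaw now",np.degrees(np.arctan2(*R0.as_matrix()[[1,0],[0,0]])).round(2),"pos",p0.round(1))
E
python3 - <<'E'
from h import *
plan([488.2,0.3,140],0,22,100)
E
```

```text
[[[-7.0,6.1,2.2],[0.0,0.0,0.96],100],[[-13.7,12.5,4.3],[0.0,0.0,1.92],100],[[-20.0,19.5,6.4],[0.0,0.0,2.88],100],[[-25.4,27.2,8.6],[0.0,0.0,3.84],100],[[-23.4,28.9,8.7],[0.0,0.0,3.84],100]]
[[[-21.5,30.4,8.6],[0.0,0.0,3.84],100],[[-19.4,31.7,8.6],[0.0,0.0,3.84],100],[[-17.2,33.0,8.6],[0.0,0.0,3.84],100],[[-14.9,34.0,8.6],[0.0,0.0,3.84],100],[[-12.7,35.0,8.7],[0.0,0.0,3.84],100]]
[[[-10.3,35.7,8.6],[0.0,0.0,3.84],100],[[-7.8,36.4,8.6],[0.0,0.0,3.84],100],[[-5.4,36.8,8.6],[0.0,0.0,3.84],100],[[-3.0,37.0,8.6],[0.0,0.0,3.84],100],[[-0.4,37.2,8.7],[0.0,0.0,3.84],100]]
[[[2.0,37.2,8.6],[0.0,0.0,3.84],100],[[4.6,36.9,8.6],[0.0,0.0,3.84],100],[[6.9,36.5,8.6],[0.0,0.0,3.84],100],[[9.5,36.0,8.6],[0.0,0.0,3.84],100],[[8.8,26.4,6.5],[0.0,0.0,2.88],100]]
[[[6.8,17.3,4.3],[0.0,0.0,1.92],100],[[3.7,8.6,2.2],[0.0,0.0,0.96],100]]
yaw now 72.88 pos [198.7 645.  303.2]
```

Call:
servo_tool:
  increments:
    - [[-7.0,6.1,2.2],[0,0,0.96],100]
    - [[-13.7,12.5,4.3],[0,0,1.92],100]
    - [[-20,19.5,6.4],[0,0,2.88],100]
    - [[-25.4,27.2,8.6],[0,0,3.84],100]
    - [[-23.4,28.9,8.7],[0,0,3.84],100]

```text
clock: 0.52
ee_pos: [252.3, 524.7, 272.7]
orientation: [0.0, 0.869, 0.494, -0.0]
ft_force: [0.9, -0.3, 0.5]
opening: 1.001
```

Call:
servo_tool:
  increments:
    - [[-21.5,30.4,8.6],[0,0,3.84],100]
    - [[-19.4,31.7,8.6],[0,0,3.84],100]
    - [[-17.2,33,8.6],[0,0,3.84],100]
    - [[-14.9,34,8.6],[0,0,3.84],100]
    - [[-12.7,35,8.7],[0,0,3.84],100]

```text
clock: 0.93
ee_pos: [328.4, 354.5, 229.8]
orientation: [0.0, 0.94, 0.342, 0.0]
ft_force: [0.9, -0.2, -0.2]
opening: 1.0
```

Call:
servo_tool:
  increments:
    - [[-10.3,35.7,8.6],[0,0,3.84],100]
    - [[-7.8,36.4,8.6],[0,0,3.84],100]
    - [[-5.4,36.8,8.6],[0,0,3.84],100]
    - [[-3,37,8.6],[0,0,3.84],100]
    - [[-0.4,37.2,8.7],[0,0,3.84],100]

```text
clock: 1.35
ee_pos: [404.4, 185.0, 187.0]
orientation: [-0.0, 0.984, 0.181, 0.0]
ft_force: [1.6, 0.6, 0.1]
opening: 1.006
```

Call:
servo_tool:
  increments:
    - [[2,37.2,8.6],[0,0,3.84],100]
    - [[4.6,36.9,8.6],[0,0,3.84],100]
    - [[6.9,36.5,8.6],[0,0,3.84],100]
    - [[9.5,36,8.6],[0,0,3.84],100]
    - [[8.8,26.4,6.5],[0,0,2.88],100]

```text
clock: 1.77
ee_pos: [476.8, 23.1, 145.7]
orientation: [0.0, 1.0, 0.022, -0.0]
ft_force: [1.0, 0.2, 0.1]
opening: 1.001
```

Call:
servo_tool:
  increments:
    - [[6.8,17.3,4.3],[0,0,1.92],100]
    - [[3.7,8.6,2.2],[0,0,0.96],100]
    - [[0,0,0],[0,0,0],100]
    - [[0,0,0],[0,0,0],100]

```text
clock: 2.1
ee_pos: [487.9, 0.6, 139.9]
orientation: [-0.0, 1.0, -0.001, -0.0]
ft_force: [-0.0, 0.2, 0.5]
opening: 0.998
```

```bash
python3 - <<'E'
from h import *
D=snap("1"); cv2.imwrite("pics/a1.png",np.hstack([D["scene"]["color"][150:300,130:300],D["top"]["color"][150:300,220:390]])[:, :].repeat(2,0).repeat(2,1))
plan([488.2,0.3,74],0,8,100)
E
```

```text
[[[0.0,0.1,3.3],[-0.0,-0.0,-0.0],100],[[0.0,0.1,6.7],[-0.0,-0.0,-0.0],100],[[0.1,0.1,9.9],[-0.0,-0.0,-0.0],100],[[0.0,0.2,13.3],[-0.0,-0.0,-0.0],100],[[0.0,0.2,13.2],[-0.0,-0.0,-0.0],100]]
[[[0.1,0.2,10.0],[-0.0,-0.0,-0.0],100],[[-0.0,0.1,6.6],[-0.0,-0.0,-0.0],100],[[0.0,0.1,3.3],[-0.0,-0.0,-0.0],100]]
yaw now -0.0 pos [488.    1.3 140.3]
```

View pics/a1.png

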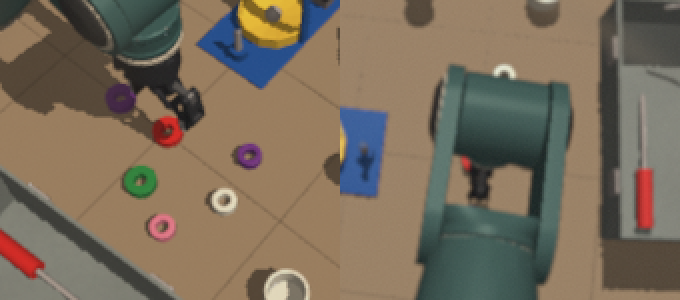

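Call:
servo_tool:
  increments:
    - [[0,0,4],[0,0,0],100]
    - [[0,0.2,8],[0,0,0],100]
    - [[0,0.2,14],[0,0,0],100]
    - [[0,0.2,14],[0,0,0],100]
    - [[0,0,14],[0,0,0],100]

```text
clock: 2.62
ee_pos: [488.0, 0.5, 85.0]
orientation: [0.0, 1.0, -0.0, 0.0]
ft_force: [1.0, -0.2, 0.3]
opening: 1.003
```

Call:
servo_tool:
  increments:
    - [[0,0,8],[0,0,0],100]
    - [[0,0,4],[0,0,0],100]
    - [[0,0,0],[0,0,0],40]
    - [[0,0,0],[0,0,0],30]
    - [[0,0,0],[0,0,0],20]

```text
clock: 3.03
ee_pos: [488.6, 0.0, 74.8]
orientation: [0.0, 1.0, -0.001, 0.0]
ft_force: [0.2, 1.0, -0.3]
opening: 0.603
```

Call:
servo_tool:
  increments:
    - [[0,0,0],[0,0,0],20]
    - [[0,0,0],[0,0,0],20]
    - [[0,0,0],[0,0,0],20]

```text
clock: 3.28
ee_pos: [488.8, -0.0, 75.5]
orientation: [-0.0, 1.0, -0.001, 0.001]
ft_force: [-4.1, 0.9, 9.7]
opening: 0.514
```

Call:
servo_tool:
  increments:
    - [[0,0,-2],[0,0,0],20]
    - [[0,0,-10],[0,0,0],20]
    - [[0,0,-20],[0,0,0],20]
    - [[0,0,-25],[0,0,0],20]
    - [[0,0,-15],[0,0,0],20]

```text
clock: 3.7
ee_pos: [488.8, -0.1, 149.3]
orientation: [0.0, 1.0, -0.001, 0.001]
ft_force: [0.5, 0.2, -0.3]
opening: 0.513
```

```bash
python3 - <<'E'
from h import *
from cell import ctrl
D=snap("2"); cv2.imwrite("pics/a2.png",np.hstack([D["scene"]["color"][150:260,150:290],D["top"]["color"][170:280,230:370]]).repeat(3,0).repeat(3,1)[:,:800])
print(ctrl.get_obs()["opening"],ctrl.get_obs()["ft_force"])
plan([481.8,172.0,190],0,12,20)
E
```

```text
0.5089593655199751 [ 0.16688346  0.23607032 -0.83094395]
[[[-0.2,-4.8,-1.1],[0.0,-0.01,-0.0],20],[[-0.4,-9.5,-2.3],[0.0,-0.02,-0.0],20],[[-0.7,-14.4,-3.3],[0.0,-0.02,-0.01],20],[[-0.8,-19.1,-4.5],[0.0,-0.03,-0.01],20],[[-0.9,-19.1,-4.4],[0.0,-0.03,-0.01],20]]
[[[-0.8,-19.2,-4.5],[0.0,-0.03,-0.01],20],[[-0.9,-19.1,-4.5],[0.0,-0.03,-0.01],20],[[-0.8,-19.1,-4.5],[0.0,-0.03,-0.01],20],[[-0.9,-19.1,-4.4],[0.0,-0.03,-0.01],20],[[-0.6,-14.4,-3.4],[0.0,-0.02,-0.01],20]]
[[[-0.4,-9.5,-2.2],[0.0,-0.02,-0.0],20],[[-0.2,-4.8,-1.1],[0.0,-0.01,-0.0],20]]
yaw now -0.08 pos [ 4.894e+02 -1.000e-01  1.499e+02]
```

View pics/a2.png

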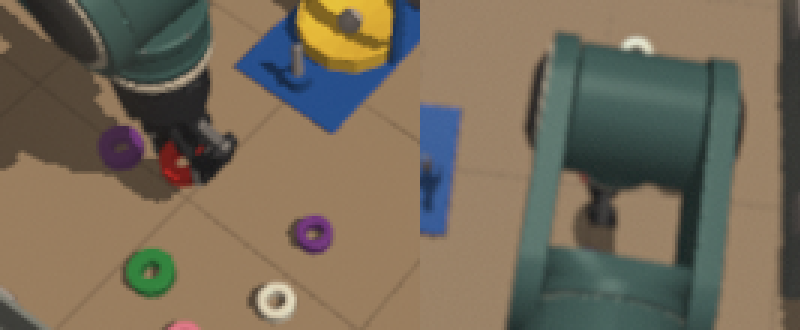

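Call:
servo_tool:
  increments:
    - [[-0.2,-5,-3],[0,0,0],20]
    - [[-0.5,-12,-5],[0,0,0],20]
    - [[-1,-20,-8],[0,0,0],20]
    - [[-1,-25,-8],[0,0,0],20]
    - [[-1,-25,-2],[0,0,0],20]

```text
clock: 4.22
ee_pos: [484.5, 88.5, 172.8]
orientation: [-0.0, 1.0, -0.001, 0.0]
ft_force: [-0.3, 0.1, 0.6]
opening: 0.512
```

Call:
servo_tool:
  increments:
    - [[-1,-25,0],[0,0,0],20]
    - [[-1,-25,0],[0,0,0],20]
    - [[-0.8,-18,0],[0,0,0],20]
    - [[-0.4,-12,0],[0,0,0],20]
    - [[-0.1,-5,0],[0,0,0],20]

```text
clock: 4.63
ee_pos: [481.0, 173.8, 171.6]
orientation: [0.0, 1.0, 0.0, -0.001]
ft_force: [0.3, -0.7, 0.2]
opening: 0.512
```

Call:
servo_tool:
  increments:
    - [[0,0,0],[0,0,0],20]
    - [[0,0,0],[0,0,0],20]

```text
clock: 4.8
ee_pos: [481.4, 171.7, 171.9]
orientation: [0.0, 1.0, -0.001, -0.0]
ft_force: [-0.2, -0.9, -0.7]
opening: 0.51
```

```bash
python3 - <<'E'
from h import *
from cell import ctrl
D=snap("3"); o=ctrl.get_obs();print(o["opening"],o["ft_force"],o["ee_pos"])
crop(D["scene"],(250,160),(33,25),12,"a3s"); crop(D["top"],(230,220),(33,25),12,"a3t")
E
```

```text
0.5150417273012229 [-0.44477522 -0.44495534  0.20407529] [481.5876985  171.23081885 171.9856091 ]
a3s x0,y0 217 135
a3t x0,y0 197 195
```

View pics/a3s.png

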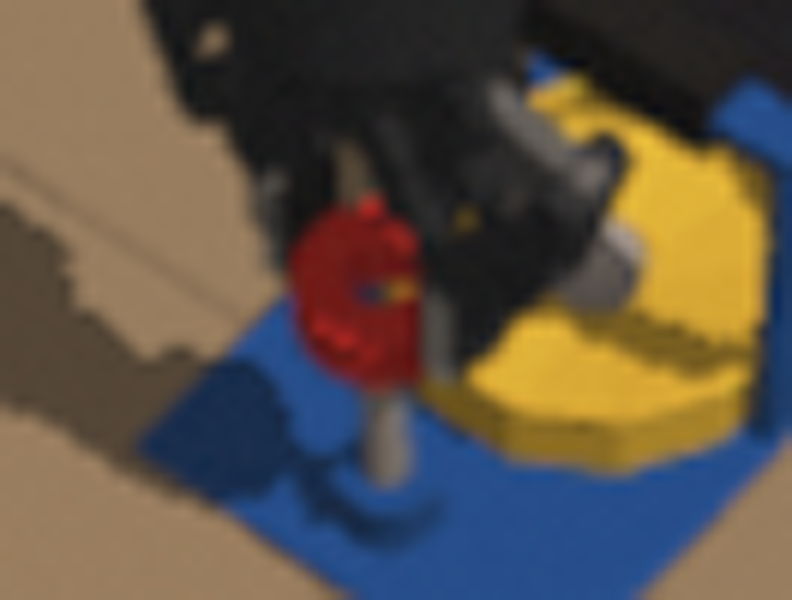

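View pics/a3t.png

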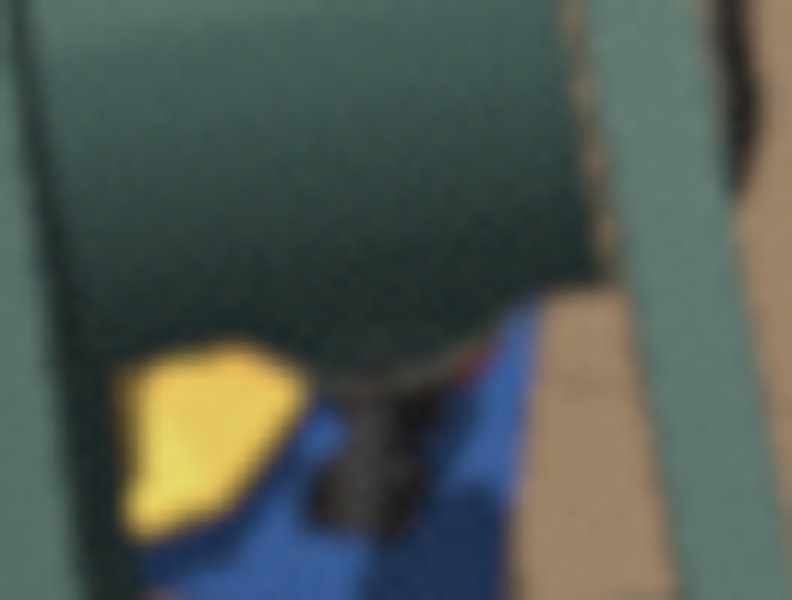

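```bash
python3 - <<'E'
from h import *
I=[]
for f,c in(("scene0",(213,215)),("scene2",(211,203)),("scene3",(247,159))):
    d=load(f"pics/{f}.npz"); J=d["color"][c[1]-13:c[1]+13,c[0]-13:c[0]+13]; I.append(cv2.resize(J,(266,266),interpolation=cv2.INTER_CUBIC))
cv2.imwrite("pics/c3.png",np.hstack(I))
d=load("pics/scene3.npz")
print(proj(d,[[481.5,171.5,z] for z in(96,114)]+[[481.5+23,171.5,114],[481.5-23,171.5,114],[481.5,171.5+23,114],[481.5,171.5-23,114]]).round(1))
E
```

```text
[[248.6 160.7]
 [248.5 157. ]
 [254.5 161. ]
 [242.5 153.1]
 [253.5 152.2]
 [243.3 161.9]]
```

View pics/c3.png

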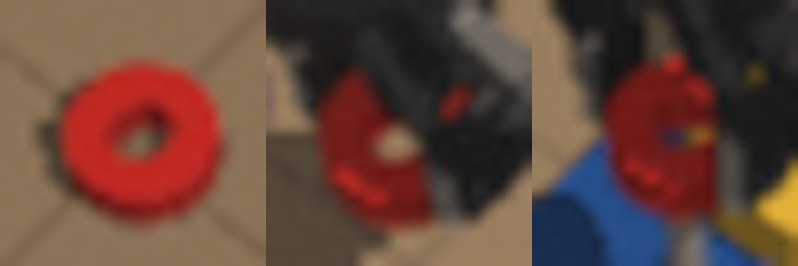

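Call:
servo_tool:
  increments:
    - [[-0.3,-0.4,4],[0,0,0],20]
    - [[0,0,8],[0,0,0],20]
    - [[0,0,8],[0,0,0],20]
    - [[0,0,5],[0,0,0],20]
    - [[0,0,3],[0,0,0],20]

```text
clock: 5.32
ee_pos: [480.8, 172.2, 142.8]
orientation: [0.0, 1.0, -0.001, -0.001]
ft_force: [-3.4, 1.7, 1.3]
opening: 0.512
```

Call:
servo_tool:
  increments:
    - [[0,0,2],[0,0,0],20]
    - [[0,0,4],[0,0,0],20]

```text
clock: 5.48
ee_pos: [481.3, 172.4, 138.1]
orientation: [-0.0, 1.0, -0.001, -0.0]
ft_force: [-2.7, 1.3, 2.3]
opening: 0.513
```

Call:
servo_tool:
  increments:
    - [[-0.8,-0.4,1],[0,0,0],20]
    - [[-0.4,0,3],[0,0,0],20]
    - [[0,0,4],[0,0,0],20]

```text
clock: 5.73
ee_pos: [480.2, 172.8, 130.2]
orientation: [-0.0, 1.0, -0.001, 0.0]
ft_force: [-0.5, 0.9, -0.8]
opening: 0.51
```

Call:
servo_tool:
  increments:
    - [[0,-0.2,6],[0,0,0],20]
    - [[0,0,8],[0,0,0],20]
    - [[0,0,6],[0,0,0],20]
    - [[0,0,4],[0,0,0],20]
    - [[0,0,3],[0,0,0],20]

```text
clock: 6.15
ee_pos: [479.8, 172.9, 102.2]
orientation: [0.0, 1.0, -0.001, -0.0]
ft_force: [-0.0, -0.3, 0.5]
opening: 0.516
```

Call:
servo_tool:
  increments:
    - [[0,0,1.5],[0,0,0],20]
    - [[0,0,1],[0,0,0],20]
    - [[0,0,0],[0,0,0],20]

```text
clock: 6.4
ee_pos: [480.1, 172.9, 100.6]
orientation: [0.0, 1.0, -0.001, 0.0]
ft_force: [-0.6, -0.9, 0.3]
opening: 0.51
```

Call:
servo_tool:
  increments:
    - [[0,0,1],[0,0,0],20]
    - [[0,0,0.8],[0,0,0],20]
    - [[0,0,0.5],[0,0,0],20]

```text
clock: 6.65
ee_pos: [480.3, 173.0, 99.4]
orientation: [-0.0, 1.0, -0.001, 0.0]
ft_force: [-8.4, -1.5, 17.7]
opening: 0.511
```

Call:
servo_tool:
  increments:
    - [[0,0,0],[0,0,0],85]
    - [[0,0,0],[0,0,0],85]
    - [[0,0,0],[0,0,0],85]
    - [[0,0,-5],[0,0,0],85]
    - [[0,0,-15],[0,0,0],85]

```text
clock: 7.07
ee_pos: [479.2, 172.7, 116.8]
orientation: [0.0, 1.0, -0.001, -0.002]
ft_force: [-0.8, -0.6, -0.4]
opening: 0.852
```

Call:
servo_tool:
  increments:
    - [[0,0,-25],[0,0,0],85]
    - [[0,0,-30],[0,0,0],85]
    - [[0,5,-20],[0,0,0],85]
    - [[3,20,-5],[0,0,0],85]
    - [[10,30,0],[0,0,0],100]

```text
clock: 7.48
ee_pos: [493.0, 118.7, 201.1]
orientation: [-0.001, 1.0, 0.001, 0.002]
ft_force: [0.5, -0.3, -0.2]
opening: 0.968
```

```bash
python3 - <<'E'
from h import *
from cell import ctrl
D=snap("4"); o=ctrl.get_obs();print(o["opening"],o["ft_force"],o["ee_pos"])
crop(D["scene"],(250,165),(33,25),12,"a4s")
plan([627,-31,140],0,14,100)
E
```

```text
0.999631054369174 [ 0.24666204  0.0092932  -1.41877764] [493.75467688 115.51469748 199.2287278 ]
a4s x0,y0 217 140
[[[3.0,3.3,1.4],[0.0,-0.0,-0.0],100],[[6.1,6.7,2.7],[0.0,-0.0,-0.01],100],[[9.1,9.9,4.0],[0.0,-0.01,-0.01],100],[[12.2,13.3,5.4],[0.0,-0.01,-0.02],100],[[12.1,13.3,5.4],[0.0,-0.01,-0.02],100]]
[[[12.1,13.3,5.4],[0.0,-0.01,-0.02],100],[[12.2,13.3,5.4],[0.0,-0.01,-0.02],100],[[12.1,13.3,5.4],[0.0,-0.01,-0.02],100],[[12.1,13.3,5.4],[0.0,-0.01,-0.02],100],[[12.2,13.3,5.4],[0.0,-0.01,-0.02],100]]
[[[12.1,13.3,5.4],[0.0,-0.01,-0.02],100],[[9.1,10.0,4.1],[0.0,-0.01,-0.01],100],[[6.0,6.6,2.7],[0.0,-0.0,-0.01],100],[[3.1,3.4,1.3],[0.0,-0.0,-0.0],100]]
yaw now -0.19 pos [493.8 115.5 199.2]
```

View pics/a4s.png

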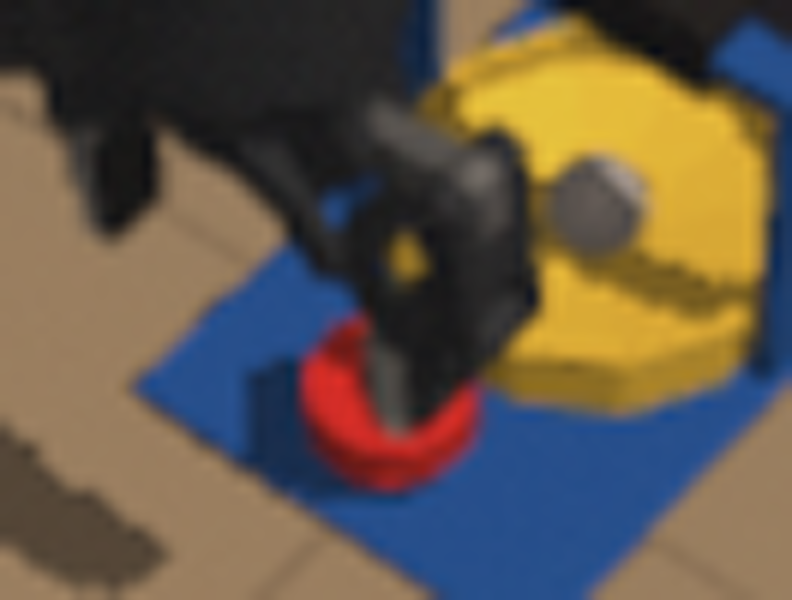

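Call:
servo_tool:
  increments:
    - [[3,3.3,1.4],[0,0,0],100]
    - [[6,6.7,2.7],[0,0,0],100]
    - [[9.1,10,4],[0,0,0],100]
    - [[12.2,13.3,5.4],[0,0,-0.1],100]
    - [[12.1,13.3,5.4],[0,0,-0.1],100]

```text
clock: 8.0
ee_pos: [536.2, 70.7, 178.7]
orientation: [0.0, 1.0, 0.002, -0.0]
ft_force: [0.1, 0.4, 0.6]
opening: 0.997
```

Call:
servo_tool:
  increments:
    - [[12.1,13.3,5.4],[0,0,0],100]
    - [[12.1,13.3,5.4],[0,0,0],100]
    - [[12.1,13.3,5.4],[0,0,0],100]
    - [[12.1,13.3,5.4],[0,0,0],100]
    - [[12.2,13.3,5.4],[0,0,0],100]

```text
clock: 8.42
ee_pos: [597.0, 3.9, 151.2]
orientation: [0.0, 1.0, 0.001, -0.0]
ft_force: [-1.1, -0.0, 0.7]
opening: 1.0
```

Call:
servo_tool:
  increments:
    - [[12.1,13.3,5.4],[0,0,0],100]
    - [[9.1,10,4],[0,0,0],100]
    - [[6,6.6,2.7],[0,0,0],100]
    - [[3.1,3.4,1.3],[0,0,0],100]
    - [[0,0,0],[0,0,0],100]

```text
clock: 8.83
ee_pos: [626.7, -28.7, 138.4]
orientation: [-0.0, 1.0, 0.001, -0.0]
ft_force: [-0.5, 0.4, -0.4]
opening: 1.002
```

```bash
python3 - <<'E'
from h import *
from cell import ctrl
D=snap("5"); o=ctrl.get_obs();print(o["opening"],o["ft_force"],o["ee_pos"])
crop(D["scene"],(242,245),(33,25),12,"a5s");crop(D["scene"],(250,165),(33,25),12,"b5s");crop(D["top"],(220,222),(33,25),12,"b5t")
a=[cv2.resize(cv2.imread(f"pics/{f}.png"),(400,300)) for f in("a5s","b5s","b5t")]+[np.zeros((300,400,3),np.uint8)]
cv2.imwrite("pics/m5.png",np.vstack([np.hstack(a[:2]),np.hstack(a[2:])]))
E
```

```text
0.9936424941351394 [-0.33326891 -0.03023279 -0.13892043] [626.29002912 -27.997868   139.08100364]
a5s x0,y0 209 220
b5s x0,y0 217 140
b5t x0,y0 187 197
```

View pics/m5.png

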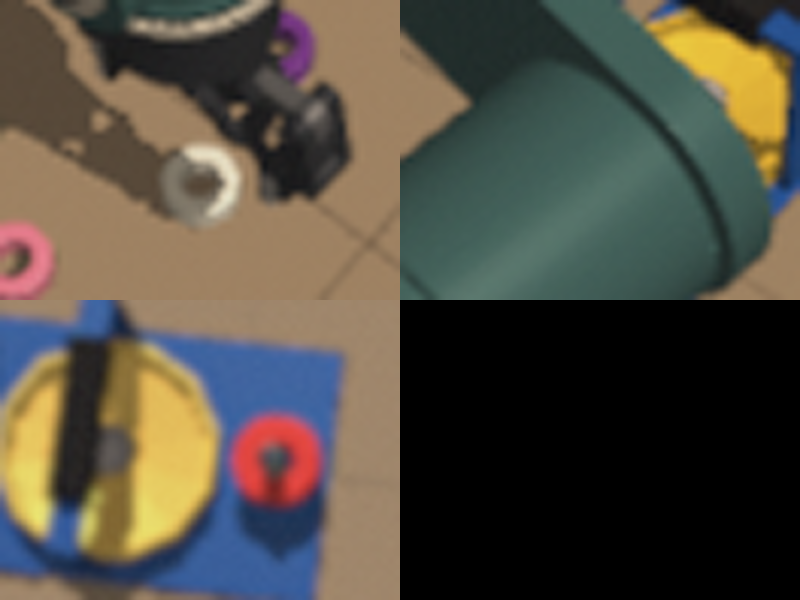

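Call:
servo_tool:
  increments:
    - [[0.4,0.8,5],[0,0,0],100]
    - [[0,0.8,10],[0,0,0],100]
    - [[0,0.7,15],[0,0,0],100]
    - [[0,0,15],[0,0,0],100]
    - [[0,0,10],[0,0,0],100]

```text
clock: 9.35
ee_pos: [625.9, -30.4, 81.0]
orientation: [-0.0, 1.0, 0.001, -0.001]
ft_force: [0.1, 0.3, -1.7]
opening: 0.999
```

Call:
servo_tool:
  increments:
    - [[0,0,4],[0,0,0],100]
    - [[0,0,2],[0,0,0],100]
    - [[0,0,0],[0,0,0],40]
    - [[0,0,0],[0,0,0],20]
    - [[0,0,0],[0,0,0],20]

```text
clock: 9.77
ee_pos: [627.2, -30.6, 78.7]
orientation: [0.0, 1.0, 0.001, 0.001]
ft_force: [-0.5, -0.1, -0.5]
opening: 0.605
```

Call:
servo_tool:
  increments:
    - [[0,0,0],[0,0,0],10]
    - [[0,0,0],[0,0,0],10]
    - [[0,0,0],[0,0,0],10]
    - [[0,0,0],[0,0,0],10]

```text
clock: 10.1
ee_pos: [627.2, -30.7, 79.2]
orientation: [0.0, 1.0, 0.001, 0.001]
ft_force: [-2.4, 1.0, 7.3]
opening: 0.394
```

Call:
servo_tool:
  increments:
    - [[0,0,-3],[0,0,0],10]
    - [[0,0,-15],[0,0,0],10]
    - [[0,0,-30],[0,0,0],10]
    - [[0,0,-30],[0,0,0],10]
    - [[0,0,-20],[0,0,0],10]

```text
clock: 10.52
ee_pos: [627.3, -30.7, 180.3]
orientation: [0.0, 1.0, 0.001, 0.001]
ft_force: [0.3, 0.7, 0.6]
opening: 0.389
```

```bash
python3 - <<'E'
from h import *
from cell import ctrl
D=snap("6"); o=ctrl.get_obs();print(o["opening"],o["ft_force"],o["ee_pos"])
c=proj(D["scene"],[o["ee_pos"]-[0,0,70]])[0]
crop(D["scene"],c,(33,25),12,"a6s");
print(proj(D["scene"],[o["ee_pos"]-[0,0,70]]))
plan([480.2,173,178],0,18,10)
E
```

```text
0.391646408815469 [ 0.62730776 -0.97139367 -0.39278178] [628.09683312 -30.73180773 181.69845145]
a6s x0,y0 208 210
[[241.13512796 235.38853497]]
[[[-2.5,-3.4,0.0],[0.0,-0.01,0.0],10],[[-4.9,-6.8,0.1],[0.0,-0.01,0.0],10],[[-7.3,-10.2,0.2],[0.0,-0.02,0.01],10],[[-9.9,-13.6,0.1],[0.0,-0.03,0.01],10],[[-9.8,-13.6,0.2],[0.0,-0.03,0.01],10]]
[[[-9.9,-13.6,0.2],[0.0,-0.03,0.01],10],[[-9.8,-13.6,0.2],[0.0,-0.03,0.01],10],[[-9.8,-13.6,0.2],[0.0,-0.03,0.01],10],[[-9.9,-13.6,0.2],[0.0,-0.03,0.01],10],[[-9.8,-13.6,0.2],[0.0,-0.03,0.01],10]]
[[[-9.9,-13.6,0.2],[0.0,-0.03,0.01],10],[[-9.8,-13.6,0.2],[0.0,-0.03,0.01],10],[[-9.9,-13.5,0.3],[0.0,-0.03,0.01],10],[[-9.9,-13.6,0.2],[0.0,-0.03,0.01],10],[[-9.8,-13.6,0.2],[0.0,-0.03,0.01],10]]
[[[-7.4,-10.2,0.2],[0.0,-0.02,0.01],10],[[-4.9,-6.8,0.1],[0.0,-0.01,0.0],10],[[-2.5,-3.4,0.1],[0.0,-0.01,0.0],10]]
yaw now 0.12 pos [628.1 -30.7 181.7]
```

View pics/a6s.png

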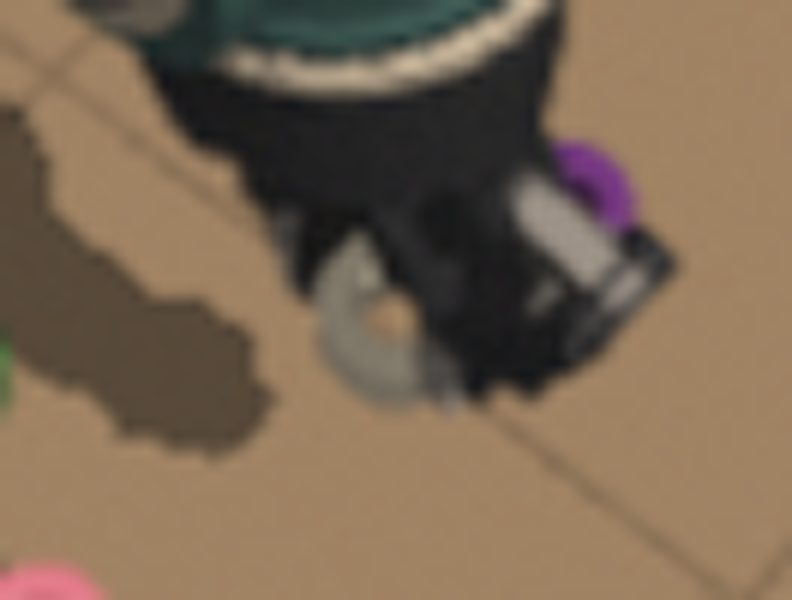

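Call:
servo_tool:
  increments:
    - [[-2.5,-3.4,0],[0,0,0],10]
    - [[-5,-7,0],[0,0,0],10]
    - [[-8,-12,0],[0,0,0],10]
    - [[-12,-16,0],[0,0,0],10]
    - [[-15,-20,0],[0,0,0],10]

```text
clock: 11.03
ee_pos: [583.0, 28.6, 174.8]
orientation: [-0.0, 1.0, 0.001, -0.001]
ft_force: [0.6, 0.9, -0.1]
opening: 0.392
```

Call:
servo_tool:
  increments:
    - [[-15,-20,0],[0,0,0],10]
    - [[-15,-20,0],[0,0,0],10]
    - [[-15,-20,0],[0,0,0],10]
    - [[-15,-20,0],[0,0,0],10]
    - [[-15,-20,0],[0,0,0],10]

```text
clock: 11.45
ee_pos: [507.0, 129.0, 175.0]
orientation: [0.0, 1.0, 0.001, -0.001]
ft_force: [0.8, 0.1, -0.8]
opening: 0.392
```

Call:
servo_tool:
  increments:
    - [[-12,-20,0],[0,0,0],10]
    - [[-8,-16,0],[0,0,0],10]
    - [[-6,-7,0],[0,0,0],10]
    - [[-3,-2,0],[0,0,0],10]
    - [[-0.5,-0.3,0],[0,0,0],10]

```text
clock: 11.87
ee_pos: [478.6, 173.1, 175.6]
orientation: [0.0, 1.0, 0.002, -0.0]
ft_force: [-0.7, -1.0, 0.1]
opening: 0.393
```

Call:
servo_tool:
  increments:
    - [[0,0,0],[0,0,0],10]
    - [[0,0,0],[0,0,0],10]

```text
clock: 12.03
ee_pos: [479.7, 172.2, 175.9]
orientation: [0.0, 1.0, 0.001, -0.0]
ft_force: [-0.0, -0.7, 0.8]
opening: 0.394
```

```bash
python3 - <<'E'
from h import *
from cell import ctrl
D=snap("7"); o=ctrl.get_obs();print(o["opening"],o["ft_force"],o["ee_pos"])
c=proj(D["scene"],[o["ee_pos"]-[0,0,70]])[0];print(c)
crop(D["scene"],c,(26,20),15,"a7s");
plan([480.2,174,176],0,3,10)
E
```

```text
0.39507757239752334 [ 0.23008088 -0.12896573  0.18470359] [479.73685782 172.18292422 175.90284948]
[248.22140705 158.24070137]
a7s x0,y0 222 138
[[[0.1,-0.5,-0.0],[0.0,0.0,0.02],10],[[0.2,-0.9,-0.1],[0.0,0.01,0.03],10],[[0.2,-0.4,0.0],[0.0,0.0,0.02],10]]
yaw now 0.07 pos [479.7 172.2 175.9]
```

View pics/a7s.png

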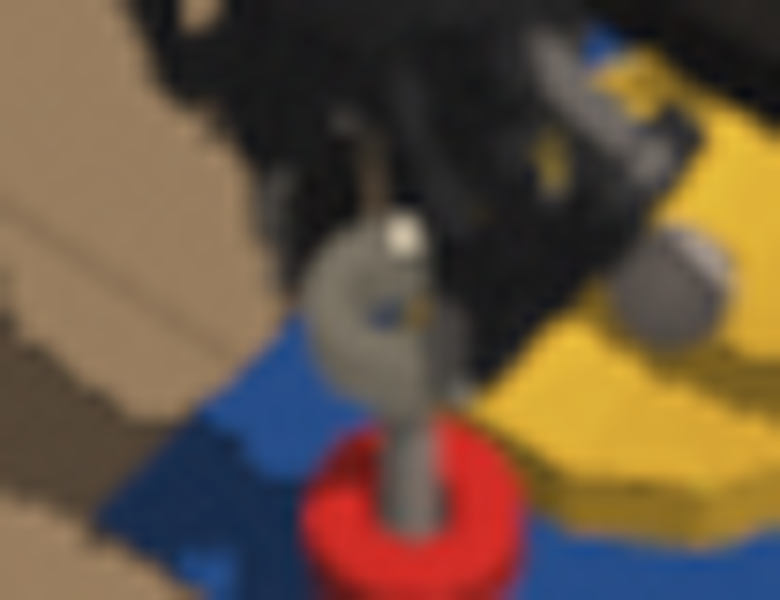

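```bash
python3 - <<'E'
from h import *
d=load("pics/scene7.npz")
f=lambda P:((proj(d,P)-[222,138]+.5)*15).round(0).tolist()
print(f([[480,173,z] for z in(42,74,97,106,115)]))
print(f([[480,174,106],[481,173,106]]))
E
```

```text
[[413.0, 498.0], [409.0, 406.0], [406.0, 337.0], [405.0, 309.0], [403.0, 281.0]]
[[408.0, 306.0], [408.0, 311.0]]
```

Call:
servo_tool:
  increments:
    - [[0.4,-1,3],[0,0,0],10]
    - [[0,-1,6],[0,0,0],10]
    - [[0,0,7],[0,0,0],10]
    - [[0,0,5],[0,0,0],10]
    - [[0,0,3],[0,0,0],10]

```text
clock: 12.55
ee_pos: [479.5, 174.6, 150.7]
orientation: [0.0, 1.0, 0.001, -0.001]
ft_force: [-0.5, -1.0, -0.5]
opening: 0.389
```

Call:
servo_tool:
  increments:
    - [[0,0,2],[0,0,0],10]
    - [[0,0,2],[0,0,0],10]
    - [[0,0,1],[0,0,0],10]

```text
clock: 12.8
ee_pos: [479.8, 174.8, 146.8]
orientation: [0.0, 1.0, 0.001, -0.0]
ft_force: [0.3, -0.0, 0.5]
opening: 0.393
```

Call:
servo_tool:
  increments:
    - [[0,0,3],[0,0,0],10]
    - [[0,0,5],[0,0,0],10]
    - [[0,0,5],[0,0,0],10]
    - [[0,0,4],[0,0,0],10]
    - [[0,0,3],[0,0,0],10]

```text
clock: 13.22
ee_pos: [479.7, 174.7, 126.3]
orientation: [0.0, 1.0, 0.001, -0.0]
ft_force: [0.0, 0.7, -0.2]
opening: 0.396
```

Call:
servo_tool:
  increments:
    - [[0,0,2],[0,0,0],10]
    - [[0,0,1.5],[0,0,0],10]
    - [[0,0,1],[0,0,0],10]

```text
clock: 13.47
ee_pos: [479.8, 174.8, 122.3]
orientation: [0.0, 1.0, 0.001, -0.0]
ft_force: [0.2, -0.6, 0.5]
opening: 0.388
```

Call:
servo_tool:
  increments:
    - [[0,0,1],[0,0,0],10]
    - [[0,0,0.8],[0,0,0],10]
    - [[0,0,0.4],[0,0,0],10]

```text
clock: 13.72
ee_pos: [480.0, 174.9, 121.1]
orientation: [-0.0, 1.0, 0.001, 0.0]
ft_force: [-5.4, -1.7, 12.7]
opening: 0.393
```

Call:
servo_tool:
  increments:
    - [[0,0,0],[0,0,0],75]
    - [[0,0,0],[0,0,0],75]
    - [[0,0,0],[0,0,0],75]
    - [[0,0,-5],[0,0,0],75]
    - [[0,0,-15],[0,0,0],75]

```text
clock: 14.13
ee_pos: [479.0, 174.5, 138.9]
orientation: [0.0, 1.0, 0.001, -0.001]
ft_force: [-0.2, 0.8, 0.1]
opening: 0.75
```

Call:
servo_tool:
  increments:
    - [[0,0,-25],[0,0,0],75]
    - [[0,0,-35],[0,0,0],75]
    - [[0,0,-35],[0,0,0],75]
    - [[-10,20,-20],[0,0,0],75]
    - [[-20,40,-10],[0,0,0],75]

```text
clock: 14.55
ee_pos: [452.5, 119.5, 268.1]
orientation: [-0.001, 1.0, 0.002, 0.002]
ft_force: [1.6, -1.4, 0.2]
opening: 0.752
```

Call:
servo_tool:
  increments:
    - [[-15,38,0],[0,0,0],75]
    - [[0,38,0],[0,0,0],75]
    - [[0,20,0],[0,0,0],75]

```text
clock: 14.8
ee_pos: [436.0, 19.8, 265.4]
orientation: [0.0, 1.0, 0.001, 0.001]
ft_force: [0.3, -0.7, -0.6]
opening: 0.75
```

```bash
python3 - <<'E'
from h import *
from cell import ctrl
D=snap("8"); o=ctrl.get_obs();print(o["opening"],o["ft_force"],o["ee_pos"])
crop(D["scene"],(262,155),(45,34),8,"a8s");crop(D["top"],(210,222),(45,34),8,"a8t")
cv2.imwrite("pics/m8.png",cv2.resize(np.hstack([cv2.imread("pics/a8s.png"),cv2.imread("pics/a8t.png")]),(800,302)))
P=plane(D["top"],[[100,100]],0)
E
```

```text
0.7520015766264831 [ 0.61136021  0.48961962 -0.43786317] [436.64282464  19.91397807 265.0355548 ]
a8s x0,y0 217 121
a8t x0,y0 165 188
```

View pics/m8.png

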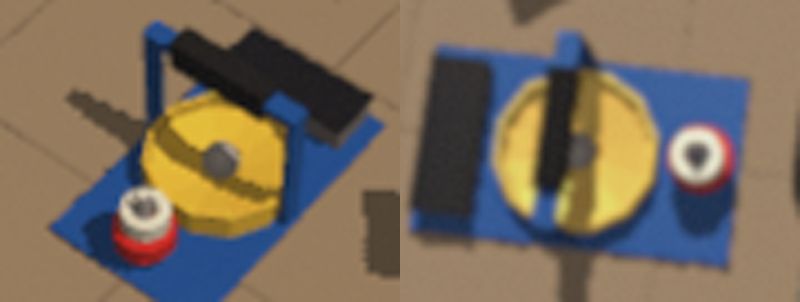

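```bash
python3 - <<'E'
from h import *
d=load("pics/top8.npz");crop(d,(420,205),(80,70),5,"tb_t");d=load("pics/scene0.npz");crop(d,(130,310),(130,75),3,"tb_s")
E
```

```text
tb_t x0,y0 340 135
tb_s x0,y0 0 235
```

View pics/tb_t.png

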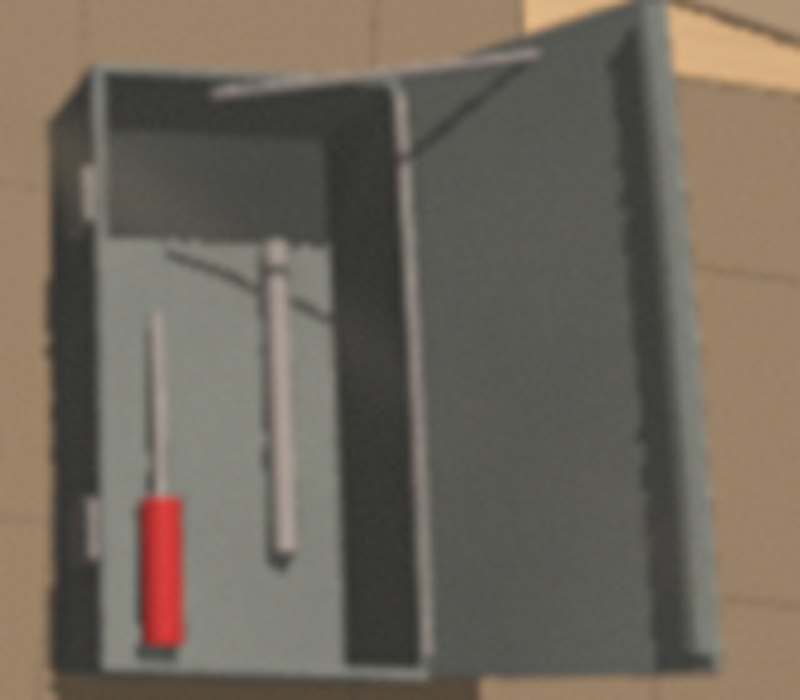

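View pics/tb_s.png

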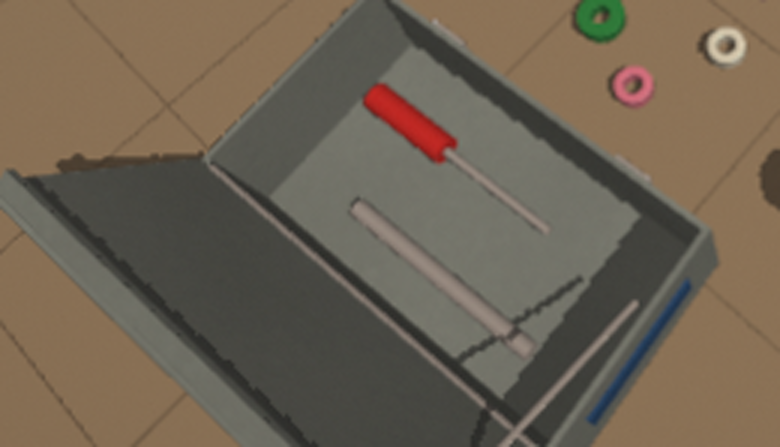

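```bash
python3 - <<'E'
from h import *
t=load("pics/top8.npz");s=load("pics/scene0.npz")
print(plane(t,[(359,148.8),(360.4,269.2),(426,269.2),(419.5,151)],120)[:,:2].round(1).tolist())
print(plane(s,[(126,234.8),(69,288),(237.3,312.3)],120)[:,:2].round(1).tolist())
# tray, ball, grip from snap8
print("white",plane(t,[(165+698/8.889,188+157/8.889)],60)[:,:2].round(1))
for n,d,c in(("t",t,[(165+(750-400)/8.889,188+77/8.889),(165+(727-400)/8.889,188+267/8.889),(165+(410-400)/8.889,188+233/8.889),(165+(436-400)/8.889,188+45/8.889)]),):
    print(plane(d,c,6)[:,:2].round(1).tolist())
# grip top corners: top-view black bar
print("grip bar top ends t",plane(t,[(165+(566-400)/8.889,188+70/8.889),(165+(548-400)/8.889,188+188/8.889)],125)[:,:2].round(1).tolist())
d=load("pics/scene8.npz")
print("grip s",plane(d,[(217+185/8.889,121+45/8.889),(217+270/8.889,121+95/8.889)],125)[:,:2].round(1).tolist())
E
```

```text
[[741.1, -182.6], [384.9, -208.8], [405.0, -398.5], [758.1, -369.6]]
[[403.1, -218.7], [406.5, -393.8], [748.4, -182.5]]
white [[537.3 144.5]]
[[561.3, 276.8], [491.4, 274.6], [489.5, 390.5], [559.2, 393.0]]
grip bar top ends t [[533.0, 317.4], [493.6, 316.9]]
grip s [[385.3, 235.2], [422.7, 236.4]]
```

```bash
python3 - <<'E'
from h import *
t=load("pics/top8.npz");d=load("pics/scene8.npz"); k=4.444
T=lambda L:[(165+(x-400)/k,188+y/k) for x,y in L]
S=lambda L:[(217+x/k,121+y/k) for x,y in L]
P=lambda d,L,z:plane(d,L,z)[:,:2].round(1).tolist()
print("tray",P(t,T([(750,77),(727,267),(410,233),(436,45)]),6),P(d,S([(50,228),(383,125)]),6))
print("white top",P(t,T([(698,157)]),60),P(d,S([(146,203)]),60))
print("handle top bar t",P(t,T([(569,38),(541,215)]),131))
print("grip t centre",P(t,T([(555,128)]),131),"s centre top",P(d,S([(224,68)]),125))
print("ball",P(t,T([(578,152)]),22),P(d,S([(221,160)]),22))
E
```

```text
tray [[548.4, 147.1], [411.4, 145.8], [407.2, 372.8], [544.2, 377.0]] [[415.2, 144.9], [546.1, 373.5]]
white top [[479.2, 172.1]] [[480.9, 176.6]]
handle top bar t [[536.7, 259.9], [420.7, 260.4]]
grip t centre [[477.1, 260.0]] s centre top [[481.0, 260.3]]
ball [[477.4, 259.8]] [[479.9, 261.2]]
```

```bash
python3 - <<'E'
from h import *
plan([479.5,260.3,230],-89.1,20,80)
E
```

```text
[[[0.6,-3.5,0.5],[-0.0,-0.0,1.31],80],[[1.1,-7.1,1.0],[-0.0,-0.0,2.62],80],[[1.2,-10.7,1.6],[-0.0,-0.0,3.93],80],[[0.5,-14.4,2.0],[-0.0,-0.0,5.24],80],[[-0.8,-14.3,2.1],[-0.0,-0.0,5.24],80]]
[[[-2.1,-14.3,2.1],[-0.0,-0.0,5.24],80],[[-3.3,-13.9,2.0],[-0.0,-0.0,5.24],80],[[-4.6,-13.6,2.1],[-0.0,-0.0,5.24],80],[[-5.9,-13.1,2.0],[-0.0,-0.0,5.24],80],[[-7.0,-12.6,2.1],[-0.0,-0.0,5.24],80]]
[[[-8.2,-11.8,2.0],[-0.0,-0.0,5.24],80],[[-9.1,-11.0,2.1],[-0.0,-0.0,5.24],80],[[-10.2,-10.2,2.0],[-0.0,-0.0,5.24],80],[[-11.0,-9.2,2.1],[-0.0,-0.0,5.24],80],[[-11.9,-8.1,2.1],[-0.0,-0.0,5.24],80]]
[[[-12.5,-7.1,2.0],[-0.0,-0.0,5.24],80],[[-13.1,-5.8,2.1],[-0.0,-0.0,5.24],80],[[-10.2,-3.5,1.5],[-0.0,-0.0,3.93],80],[[-7.0,-1.8,1.0],[-0.0,-0.0,2.62],80],[[-3.5,-0.8,0.6],[-0.0,-0.0,1.31],80]]
yaw now -0.07 pos [436.6  19.9 265. ]
```

Call:
servo_tool:
  increments:
    - [[0.6,-3.5,0.5],[0,0,1.31],80]
    - [[1.1,-7.1,1],[0,0,2.62],80]
    - [[1.2,-10.7,1.6],[0,0,3.93],80]
    - [[0.5,-14.4,2],[0,0,5.24],80]
    - [[-0.8,-14.3,2.1],[0,0,5.24],80]

```text
clock: 15.32
ee_pos: [445.6, 72.8, 257.4]
orientation: [-0.0, 0.987, -0.161, 0.0]
ft_force: [0.2, -0.7, 0.1]
opening: 0.799
```

Call:
servo_tool:
  increments:
    - [[-2.1,-14.3,2.1],[0,0,5.24],80]
    - [[-3.3,-13.9,2],[0,0,5.24],80]
    - [[-4.6,-13.6,2.1],[0,0,5.24],80]
    - [[-5.9,-13.1,2],[0,0,5.24],80]
    - [[-7,-12.6,2.1],[0,0,5.24],80]

```text
clock: 15.73
ee_pos: [457.9, 144.0, 247.0]
orientation: [-0.0, 0.925, -0.38, -0.0]
ft_force: [0.9, -0.7, 1.4]
opening: 0.799
```

Call:
servo_tool:
  increments:
    - [[-8.2,-11.8,2],[0,0,5.24],80]
    - [[-9.1,-11,2.1],[0,0,5.24],80]
    - [[-10.2,-10.2,2],[0,0,5.24],80]
    - [[-11,-9.2,2.1],[0,0,5.24],80]
    - [[-11.9,-8.1,2.1],[0,0,5.24],80]

```text
clock: 16.15
ee_pos: [470.1, 214.8, 236.7]
orientation: [-0.0, 0.815, -0.58, -0.0]
ft_force: [0.1, -0.2, 0.2]
opening: 0.801
```

Call:
servo_tool:
  increments:
    - [[-12.5,-7.1,2],[0,0,5.24],80]
    - [[-13.1,-5.8,2.1],[0,0,5.24],80]
    - [[-10.2,-3.5,1.5],[0,0,3.93],80]
    - [[-7,-1.8,1],[0,0,2.62],80]
    - [[-3.5,-0.8,0.6],[0,0,1.31],80]

```text
clock: 16.57
ee_pos: [478.7, 264.5, 229.2]
orientation: [0.0, 0.713, -0.701, -0.0]
ft_force: [-0.4, 0.2, 0.5]
opening: 0.799
```

Call:
servo_tool:
  increments:
    - [[0,0,0],[0,0,0],80]
    - [[0,0,0],[0,0,0],80]

```text
clock: 16.73
ee_pos: [478.7, 263.4, 229.4]
orientation: [0.0, 0.714, -0.7, -0.0]
ft_force: [0.4, 0.1, -0.2]
opening: 0.801
```

```bash
python3 - <<'E'
from h import *
D=snap("9"); crop(D["scene"],(262,145),(50,40),8,"a9s")
plan([479.5,260.3,172],-89.1,10,80)
E
```

```text
a9s x0,y0 212 105
[[[0.1,-0.0,2.1],[-0.0,0.0,0.01],80],[[0.2,-0.1,4.1],[-0.0,0.0,0.01],80],[[0.3,-0.0,6.1],[-0.0,0.0,0.02],80],[[0.4,-0.1,8.2],[-0.0,0.0,0.03],80],[[0.3,-0.1,8.3],[-0.0,0.0,0.03],80]]
[[[0.4,-0.1,8.2],[-0.0,0.0,0.03],80],[[0.4,-0.1,8.2],[-0.0,0.0,0.03],80],[[0.3,-0.1,6.2],[-0.0,0.0,0.02],80],[[0.2,-0.0,4.1],[-0.0,0.0,0.01],80],[[0.1,-0.0,2.0],[-0.0,0.0,0.01],80]]
yaw now -88.9 pos [478.8 263.  229.5]
```

View pics/a9s.png

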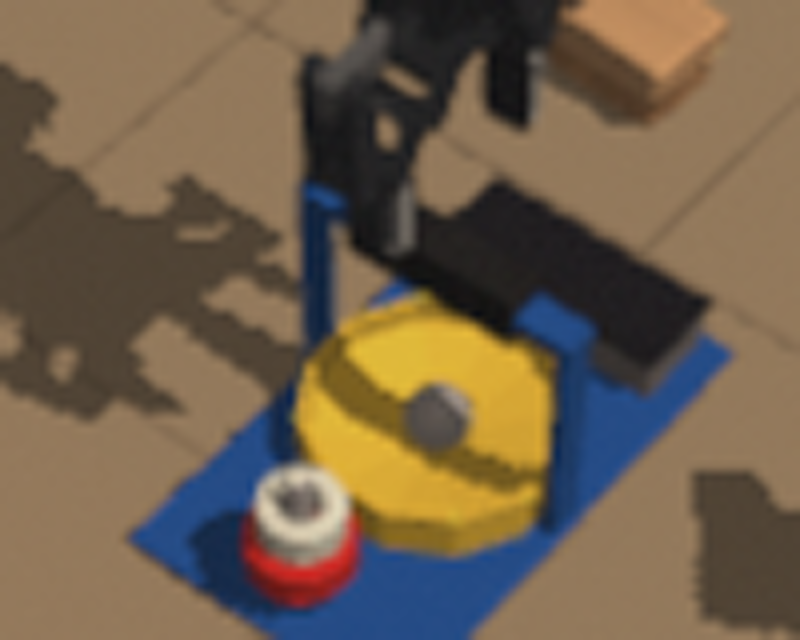

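Call:
servo_tool:
  increments:
    - [[0.5,-0.1,3],[0,0,0],80]
    - [[0.8,-0.2,6],[0,0,0],80]
    - [[0.8,-0.2,10],[0,0,0],80]
    - [[0.5,-0.1,12],[0,0,0],80]
    - [[0,0,12],[0,0,0],80]

```text
clock: 17.25
ee_pos: [479.5, 260.0, 184.8]
orientation: [0.0, 0.713, -0.701, -0.0]
ft_force: [-0.6, -0.7, -0.0]
opening: 0.8
```

Call:
servo_tool:
  increments:
    - [[0,0,8],[0,0,0],80]
    - [[0,0,4],[0,0,0],80]
    - [[0,0,2.5],[0,0,0],80]
    - [[0,0,0],[0,0,0],60]
    - [[0,0,0],[0,0,0],40]

```text
clock: 17.67
ee_pos: [479.7, 260.4, 172.2]
orientation: [-0.0, 0.714, -0.701, 0.0]
ft_force: [-0.3, 0.4, -1.2]
opening: 0.533
```

Call:
servo_tool:
  increments:
    - [[0,0,0],[0,0,0],35]
    - [[0,0,0],[0,0,0],30]
    - [[0,0,0],[0,0,0],25]
    - [[0,0,0],[0,0,0],22]
    - [[0,0,0],[0,0,0],20]

```text
clock: 18.08
ee_pos: [479.8, 260.7, 172.8]
orientation: [-0.001, 0.713, -0.701, -0.0]
ft_force: [-1.6, 4.4, 6.1]
opening: 0.224
```

Call:
servo_tool:
  increments:
    - [[0,0,0],[0,0,0],15]
    - [[0,0,0],[0,0,0],10]
    - [[0,0,0],[0,0,0],0]
    - [[0,0,0],[0,0,0],0]
    - [[0,0,0],[0,0,0],0]

```text
clock: 18.5
ee_pos: [479.8, 260.7, 172.8]
orientation: [-0.001, 0.713, -0.701, -0.0]
ft_force: [-1.4, 4.1, 5.6]
opening: 0.227
```

Call:
servo_tool:
  increments:
    - [[0,0,-1],[0,0,0],0]
    - [[0,0,-2],[0,0,0],0]
    - [[0,0,-4],[0,0,0],0]
    - [[0,0,-6],[0,0,0],0]
    - [[0,0,-8],[0,0,0],0]

```text
clock: 18.92
ee_pos: [479.4, 260.1, 192.9]
orientation: [0.001, 0.713, -0.701, -0.0]
ft_force: [0.0, -0.9, -6.0]
opening: 0.225
```

Call:
servo_tool:
  increments:
    - [[0,0,-9],[0,0,0],0]
    - [[0,0,-8],[0,0,0],0]
    - [[0,0,-6],[0,0,0],0]
    - [[0,0,-4],[0,0,0],0]
    - [[0,0,-2],[0,0,0],0]

```text
clock: 19.33
ee_pos: [479.7, 260.3, 222.8]
orientation: [-0.0, 0.713, -0.701, 0.0]
ft_force: [-0.2, 0.0, -6.0]
opening: 0.224
```

```bash
python3 - <<'E'
from h import *
from cell import ctrl
D=snap("10"); o=ctrl.get_obs();print(o["opening"],o["ft_force"],o["ft_torque"],o["ee_pos"])
crop(D["scene"],(262,130),(50,40),8,"a10s");crop(D["top"],(205,222),(50,40),8,"a10t")
cv2.imwrite("pics/m10.png",cv2.resize(np.hstack([cv2.imread("pics/a10s.png"),cv2.imread("pics/a10t.png")]),(800,320)))
E
```

```text
0.22428913563004532 [-0.16530207  0.27736405 -6.1592631 ] [-0.03754004 -0.01321298  0.01424682] [479.67248616 260.29791934 222.19398051]
a10s x0,y0 212 90
a10t x0,y0 155 182
```

View pics/m10.png

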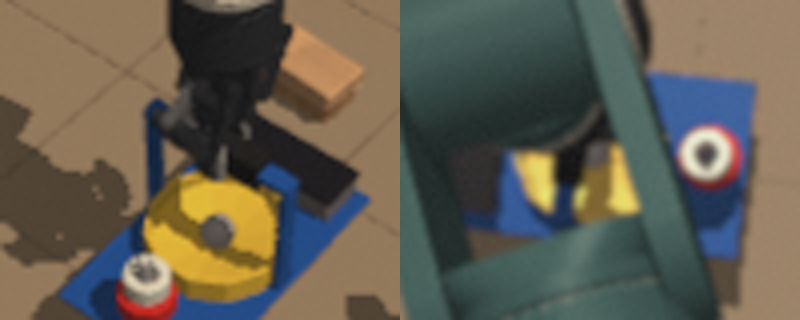

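```bash
python3 - <<'E'
from h import *
plan([479.7,260.3,335],-88.9,15,0,5)
print(plane(load("pics/top0.npz"),[(197,150)],60))
plan([575,-289.5,335],4.3,45,0,12,start=[479.7,260.3,335])
E
```

```text
[[[-0.0,-0.0,-1.9],[-0.0,0.0,-0.0],0],[[-0.0,-0.0,-3.7],[-0.0,0.0,-0.0],0],[[-0.0,-0.0,-5.7],[-0.0,0.0,-0.0],0],[[-0.0,-0.0,-7.5],[-0.0,0.0,-0.0],0],[[-0.0,-0.0,-9.4],[-0.0,0.0,-0.01],0]]
[[[-0.0,-0.0,-11.3],[-0.0,0.0,-0.01],0],[[-0.0,-0.0,-11.3],[-0.0,0.0,-0.01],0],[[-0.0,-0.0,-11.2],[-0.0,0.0,-0.01],0],[[-0.0,-0.0,-11.3],[-0.0,0.0,-0.01],0],[[-0.0,-0.0,-11.3],[-0.0,0.0,-0.01],0]]
[[[-0.0,-0.1,-9.4],[-0.0,0.0,-0.01],0],[[-0.0,0.0,-7.5],[-0.0,0.0,-0.0],0],[[-0.0,0.0,-5.7],[-0.0,0.0,-0.0],0],[[-0.0,0.0,-3.7],[-0.0,0.0,-0.0],0],[[-0.0,0.0,-1.9],[-0.0,0.0,-0.0],0]]
yaw now -88.96 pos [479.7 260.3 222.2]
[[697.579751  314.2127267  60.       ]]
[[[1.3,-0.2,-0.0],[-0.0,-0.0,-0.22],0],[[2.6,-0.4,-0.0],[-0.0,-0.0,-0.43],0],[[3.8,-0.5,-0.0],[-0.0,-0.0,-0.65],0],[[5.2,-0.7,-0.0],[-0.0,-0.0,-0.87],0],[[6.4,-0.8,-0.0],[-0.0,-0.0,-1.09],0]]
[[[7.8,-0.7,-0.0],[-0.0,-0.0,-1.3],0],[[9.1,-0.7,-0.0],[-0.0,-0.0,-1.52],0],[[10.4,-0.5,-0.0],[-0.0,-0.0,-1.74],0],[[11.7,-0.2,-0.0],[-0.0,-0.0,-1.96],0],[[13.0,0.2,-0.0],[-0.0,-0.0,-2.17],0]]
[[[14.3,0.8,-0.0],[-0.0,-0.0,-2.39],0],[[15.5,1.5,-0.0],[-0.0,-0.0,
[... 604 characters left out ...]
0.0],[-0.0,-0.0,-2.83],0],[[10.1,13.6,-0.0],[-0.0,-0.0,-2.83],0],[[9.4,14.1,-0.0],[-0.0,-0.0,-2.83],0]]
[[[8.6,14.5,-0.0],[-0.0,-0.0,-2.83],0],[[8.0,14.9,-0.0],[-0.0,-0.0,-2.83],0],[[7.2,15.3,-0.0],[-0.0,-0.0,-2.83],0],[[6.0,14.4,-0.0],[-0.0,-0.0,-2.61],0],[[4.8,13.5,-0.1],[-0.0,-0.0,-2.39],0]]
[[[3.9,12.4,0.0],[-0.0,-0.0,-2.17],0],[[3.1,11.3,0.0],[-0.0,-0.0,-1.96],0],[[2.4,10.1,0.0],[-0.0,-0.0,-1.74],0],[[1.8,8.9,0.0],[-0.0,-0.0,-1.52],0],[[1.4,7.7,0.0],[-0.0,-0.0,-1.3],0]]
[[[0.9,6.5,0.0],[-0.0,-0.0,-1.09],0],[[0.7,5.1,0.0],[-0.0,-0.0,-0.87],0],[[0.5,3.9,0.0],[-0.0,-0.0,-0.65],0],[[0.3,2.6,0.0],[-0.0,-0.0,-0.43],0],[[0.1,1.3,0.0],[-0.0,-0.0,-0.22],0]]
yaw now -88.96 pos [479.7 260.3 335. ]
```

Call:
servo_tool:
  increments:
    - [[0,0,-2],[0,0,0],0]
    - [[0,0,-4],[0,0,0],0]
    - [[0,0,-6],[0,0,0],0]
    - [[0,0,-8],[0,0,0],0]
    - [[0,0,-10],[0,0,0],0]

```text
clock: 19.85
ee_pos: [479.6, 260.3, 252.5]
orientation: [0.0, 0.713, -0.701, -0.0]
ft_force: [0.9, -0.8, -5.0]
opening: 0.221
```

Call:
servo_tool:
  increments:
    - [[0,0,-11],[0,0,0],0]
    - [[0,0,-11],[0,0,0],0]
    - [[0,0,-11],[0,0,0],0]
    - [[0,0,-11],[0,0,0],0]
    - [[0,0,-10],[0,0,0],0]

```text
clock: 20.27
ee_pos: [479.6, 260.3, 307.5]
orientation: [-0.0, 0.714, -0.701, 0.0]
ft_force: [-0.1, 0.0, -5.9]
opening: 0.224
```

Call:
servo_tool:
  increments:
    - [[0,0,-9],[0,0,0],0]
    - [[0,0,-8],[0,0,0],0]
    - [[0,0,-6],[0,0,0],0]
    - [[0,0,-4],[0,0,0],0]
    - [[0,0,-2],[0,0,0],0]

```text
clock: 20.68
ee_pos: [479.7, 260.3, 335.4]
orientation: [-0.0, 0.714, -0.701, 0.0]
ft_force: [-1.0, 0.7, -5.3]
opening: 0.222
```

Call:
servo_tool:
  increments:
    - [[1.3,-0.2,0],[0,0,-0.22],0]
    - [[2.6,-0.4,0],[0,0,-0.43],0]
    - [[3.8,-0.5,0],[0,0,-0.65],0]
    - [[5.2,-0.7,0],[0,0,-0.87],0]
    - [[6.4,-0.8,0],[0,0,-1.09],0]

```text
clock: 21.1
ee_pos: [483.0, 240.6, 334.5]
orientation: [0.0, 0.734, -0.679, -0.0]
ft_force: [-1.0, -0.6, -6.3]
opening: 0.22
```

Call:
servo_tool:
  increments:
    - [[7.8,-0.7,0],[0,0,-1.3],0]
    - [[9.1,-0.7,0],[0,0,-1.52],0]
    - [[10.4,-0.5,0],[0,0,-1.74],0]
    - [[11.7,-0.2,0],[0,0,-1.96],0]
    - [[13,0.2,0],[0,0,-2.17],0]

```text
clock: 21.52
ee_pos: [491.9, 189.0, 334.7]
orientation: [0.0, 0.783, -0.622, -0.0]
ft_force: [-0.3, -0.2, -5.7]
opening: 0.225
```

Call:
servo_tool:
  increments:
    - [[14.3,0.8,0],[0,0,-2.39],0]
    - [[15.5,1.5,0],[0,0,-2.61],0]
    - [[16.7,2.4,0],[0,0,-2.83],0]
    - [[16.6,3.3,0],[0,0,-2.83],0]
    - [[16.5,4,0],[0,0,-2.83],0]

```text
clock: 21.93
ee_pos: [505.6, 109.1, 334.7]
orientation: [0.0, 0.851, -0.525, -0.0]
ft_force: [1.2, -0.2, -5.5]
opening: 0.227
```

Call:
servo_tool:
  increments:
    - [[16.2,4.8,0],[0,0,-2.83],0]
    - [[15.9,5.7,0],[0,0,-2.83],0]
    - [[15.7,6.4,0],[0,0,-2.83],0]
    - [[15.3,7.2,0],[0,0,-2.83],0]
    - [[14.9,7.9,0],[0,0,-2.83],0]

```text
clock: 22.35
ee_pos: [520.0, 25.8, 334.7]
orientation: [0.0, 0.909, -0.416, -0.0]
ft_force: [0.5, -0.6, -4.9]
opening: 0.223
```

Call:
servo_tool:
  increments:
    - [[14.5,8.6,0],[0,0,-2.83],0]
    - [[14.1,9.4,0],[0,0,-2.83],0]
    - [[13.6,10.1,0],[0,0,-2.83],0]
    - [[13.1,10.7,0],[0,0,-2.83],0]
    - [[12.5,11.3,0],[0,0,-2.83],0]

```text
clock: 22.77
ee_pos: [534.3, -57.5, 334.7]
orientation: [0.0, 0.954, -0.301, -0.0]
ft_force: [-0.4, 0.8, -6.6]
opening: 0.226
```

Call:
servo_tool:
  increments:
    - [[12,11.9,0],[0,0,-2.83],0]
    - [[11.4,12.6,0],[0,0,-2.83],0]
    - [[10.7,13,0],[0,0,-2.83],0]
    - [[10.1,13.6,0],[0,0,-2.83],0]
    - [[9.4,14.1,0],[0,0,-2.83],0]

```text
clock: 23.18
ee_pos: [548.8, -140.9, 334.7]
orientation: [0.0, 0.983, -0.181, -0.0]
ft_force: [-0.2, 0.5, -4.2]
opening: 0.225
```

Call:
servo_tool:
  increments:
    - [[8.6,14.5,0],[0,0,-2.83],0]
    - [[8,14.9,0],[0,0,-2.83],0]
    - [[7.2,15.3,0],[0,0,-2.83],0]
    - [[6,14.4,0],[0,0,-2.61],0]
    - [[4.8,13.5,0],[0,0,-2.39],0]

```text
clock: 23.6
ee_pos: [562.5, -220.4, 334.6]
orientation: [-0.0, 0.998, -0.065, -0.0]
ft_force: [0.7, -0.2, -5.7]
opening: 0.222
```

Call:
servo_tool:
  increments:
    - [[3.9,12.4,0],[0,0,-2.17],0]
    - [[3.1,11.3,0],[0,0,-1.96],0]
    - [[2.4,10.1,0],[0,0,-1.74],0]
    - [[1.8,8.9,0],[0,0,-1.52],0]
    - [[1.4,7.7,0],[0,0,-1.3],0]

```text
clock: 24.02
ee_pos: [571.4, -271.4, 334.4]
orientation: [-0.0, 1.0, 0.011, -0.0]
ft_force: [-0.2, 0.6, -5.2]
opening: 0.226
```

Call:
servo_tool:
  increments:
    - [[0.9,6.5,0],[0,0,-1.09],0]
    - [[0.7,5.1,0],[0,0,-0.87],0]
    - [[0.5,3.9,0],[0,0,-0.65],0]
    - [[0.3,2.6,0],[0,0,-0.43],0]
    - [[0.1,1.3,0],[0,0,-0.22],0]

```text
clock: 24.43
ee_pos: [574.9, -289.9, 334.7]
orientation: [-0.0, 0.999, 0.038, -0.0]
ft_force: [-1.0, 0.1, -6.2]
opening: 0.226
```

Call:
servo_tool:
  increments:
    - [[0,0,0],[0,0,0],0]
    - [[0,0,0],[0,0,0],0]
    - [[0,0,0],[0,0,0],0]
    - [[0,0,0],[0,0,0],0]
    - [[0,0,0],[0,0,0],0]

```text
clock: 24.85
ee_pos: [575.0, -289.3, 335.0]
orientation: [0.0, 0.999, 0.038, 0.0]
ft_force: [0.3, 0.0, -5.2]
opening: 0.226
```

```bash
python3 - <<'E'
from h import *
from cell import ctrl
D=snap("11"); o=ctrl.get_obs();print(o["opening"],o["ft_force"],o["ft_torque"],o["ee_pos"],o["orientation"])
crop(D["scene"],(130,300),(130,85),3,"a11s");crop(D["top"],(410,205),(65,42),6,"a11t")
E
```

```text
0.22052802201499797 [-0.14818154 -0.7840793  -6.29441842] [-0.01536389 -0.03659244 -0.0172732 ] [ 574.96899065 -289.39343978  334.97507444] [4.85376538e-05 9.99270664e-01 3.81855440e-02 4.21679173e-05]
a11s x0,y0 0 215
a11t x0,y0 345 163
```

View pics/a11s.png

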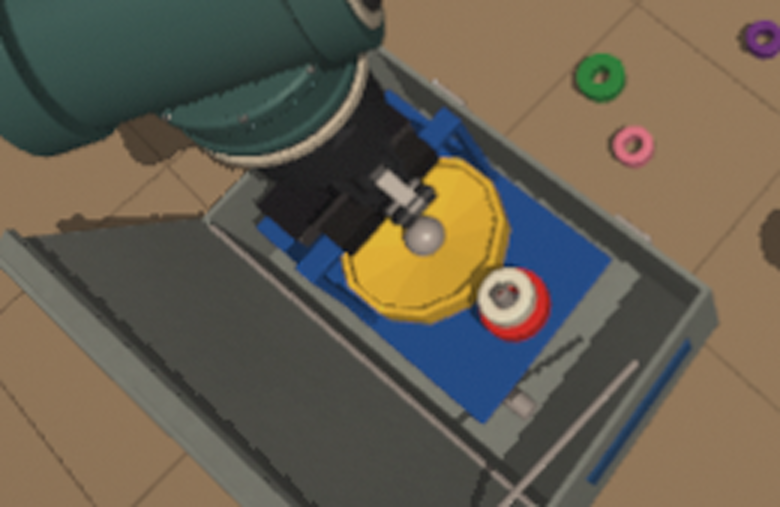

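View pics/a11t.png

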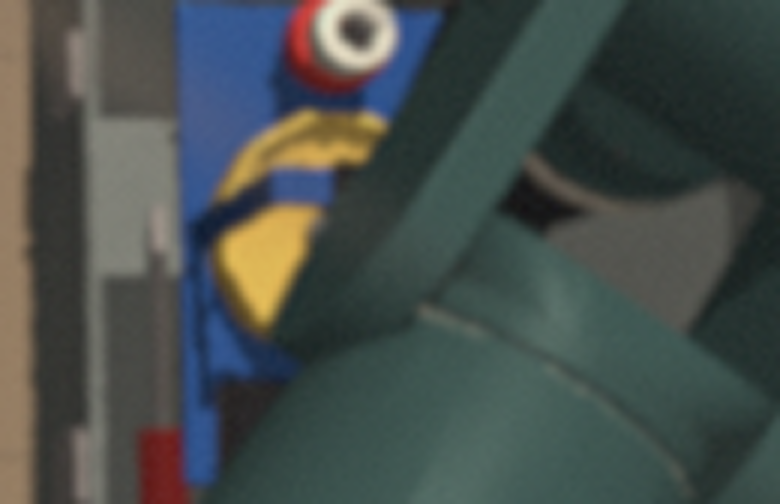

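```bash
python3 - <<'E'
from h import *
d=load("pics/scene11.npz");t=load("pics/top11.npz")
S=lambda L:[(x/3-.33,215+y/3-.33) for x,y in L]
z=162
c=plane(d,S([(612,258),(483,420)]),z+6)[:,:2]; print("far corners",c.round(1),np.linalg.norm(c[0]-c[1]),"mid",c.mean(0), "yaw",np.degrees(np.arctan2(*(c[0]-c[1])[::-1]))-90)
print("white top",plane(d,S([(507,294)]),z+60)[0].round(1),"ball",plane(d,S([(424,236)]),z+22)[0].round(1))
T=lambda L:[(345+x/6-.4,163+y/6-.4) for x,y in L]
c=plane(t,T([(178,5),(183,480)]),z+6)[:,:2];print("left edge",c.round(1),np.degrees(np.arctan2(*(c[0]-c[1])[::-1])))
print("white top",plane(t,T([(357,32)]),z+60)[0].round(1))
# expected dish centre under grip
m=cv2.inRange(cv2.cvtColor(d["color"],cv2.COLOR_BGR2HSV),np.array((18,120,100)),np.array((32,255,255)))
E
```

```text
far corners [[ 685.7 -217.2]
 [ 694.  -350. ]] 133.06329922784894 mid [ 689.82620361 -283.57531973] yaw 3.5700156910004495
white top [ 664.2 -284.1  222. ] ball [ 575.7 -293.6  184. ]
left edge [[ 684.1 -217.5]
 [ 458.4 -231.7]] 3.6062882244415237
white top [ 663.  -284.9  222. ]
```

```bash
python3 - <<'E'
from cell import ctrl
o=ctrl.get_obs();print(abs(o["qvel"]).max(),o["opening"],o["clock"]);print(ctrl.hand_in())
E
```

```text
0.0012597032734658889 0.22052802201499797 24.95
the job is handed in; nothing more can be done
None
```

I put the red ring and then the white ring fully home on the post. I lifted the tray by its grip, turned it about 93°, and handed it in at 25 s, held still over the toolbox with the post towards the blue-plate end. `hand_in` reports no verdict.

| Last check | Result |
|---|---|
| Tray centre | about (575, -290) mm, within about 3 mm of the measured box centre |
| Tray direction | 3.6° against about 4.3° for the box |
| Tray underside | about 42 mm above the rim, worked out from the tool height |
| Level | tool upright to within 0.01°, small wrist torque; tray tilt itself not measured |
| Ball | about 3 mm from the dish centre |
| Rings | white flush on red on the post |
| Grip | firm at 19 mm opening, joints at rest |

- **Camera disagreement:** the two cameras differed by 3 to 5 mm in x on the loose rings, so I averaged them. The near +y toolbox corner differed by about 18 mm in the scene camera because the crop cut it off, so I left that corner out.
- **Red ring contact:** it rubbed the post lightly, about 3 N sideways, on the way down. I shifted it about 1 mm and it went home.
- **Bystanders:** the path stayed clear of the spray bottle, vase, end cap and brush, but I did not measure them again at the end.

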